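# Brake off and armrest down on the console mock-up

### The arm

A 6-joint arm with a two-finger parallel gripper is mounted at the origin on the work surface. World frame = base frame: x ahead of the robot, y to its left, z up, the work surface at z = 0. Lengths are in m, angles in rad, forces in N, time in s.
With the tool pointing down it reaches from about 0.3 to 0.775 m from the base axis. Payload 14.6 kg.
Tool frame: the origin (TCP) lies at the very end of the fingers, on their centre line; the grasp point (between the pads) lies 19 mm behind it; x points along the fingers, y is the direction in which the jaws open and shut, and the axes are right-handed (so a half turn about x gives the same grasp; the last joint's range is limited). The gripper opens to 94 mm and grips with 3 to 60 N. Pads are 16 mm wide; open, the fingers measure 119 mm over their backs; the gripper's body (75 mm by 177 mm) begins 78 mm behind the grasp point.
Start: joints at [1.282, 0.3, 1.521, -0, 1.321, -0.067], TCP at [0.121, 0.537, 0.205] pointing down, gripper open.
Joint ranges: [-3.03, 3.03], [-0.79, 2.21], [0.23, 2.52], [-1.04, 4.18], [0, 3.07], [-2.55, 2.55]. Speed limits (rad/s): [2.22, 2.22, 2.57, 3.14, 3.14, 3.14].

### API

Orientations are given as [roll, pitch, yaw] about the fixed x, y, z axes, in that order (R = Rz(yaw) Ry(pitch) Rx(roll)).
In Python, from station import ctrl, viewer, hand_in gives the robot as it stands. The module is installed in compiled form; this text tells all that it offers.
- The arm moves only by the tool play_rows, never from a script. Its argument "deltas" is a list that holds one entry, the list of rows, each a list of 7 numbers: the shift along the tool's x, y, z in mm, then the turn, a rotation vector about the tool's x, y, z in rad, then the finger opening in mm, from 0 to 94. In form: [[[dx, dy, dz, ax, ay, az, gripper], ...]]. A call has 1 to 10 rows; each row shifts and turns the commanded pose from where the row before left it, along the tool's axes as they then stand; what a row does not reach is not made up. A row lasts 1/10 s, in which the tool goes at most 50 mm and 8.59 degrees, less where a joint would pass 70% of its speed; a pose out of reach is approached as far as the arm can. A call with a gripper value outside its range is refused whole. The fingers move at their own pace and stop on an object; "grip_force" is the grip in N (left out, the last holds). Time passes only in rows, so rows that do not move let the fingers close. It gives the time, the measured TCP pose, the force and the opening at its end, in the units of the state.
- ctrl.get_obs(): the state, without advancing time (a new reading comes with each control period).
- viewer.camera(name): name is "scene" or "top" or "wrist"; returns a dict with "img" (480x640x3 uint8, red, green, blue), "fx", "fy", "cx", "cy" (pixels), "rvec" (rotation vector, rad) and "tvec" (3), from world to camera coordinates, as OpenCV has them. Camera axes: x right, y down, z forward; pixel columns grow to the right and rows downward; lengths in m; the calibration is good to about 2 mm. A picture is of the moment at which its call begins. There is no depth.
- hand_in(): hands the job in, once; it reports no verdict.
The state is a dict: "time_s": time; "qpos": joint angles; "joint_vel": joint speeds; "tau": joint torques, N m; "ee_pos": TCP position; "eef_rot": TCP orientation; "force": force on the tool from outside, world axes, zero at the start; "moment": the same for the moment, N m; "grip_width": finger opening in m.
Only numpy, scipy, OpenCV 4.12 (cv2) and the standard library are available. Lean on these libraries where they do the work, as an engineer would, in place of code of your own. Each camera call takes 0.05 s, during which the arm holds its last target.

### The job

Set the car console mock-up on the desk to its driving position: press the release button on the end of the parking brake's grip and keep it pressed while you swing the lever fully down, without forcing the lever against its ratchet; then fold the armrest fully down over it. Leave the cup, the roll of tape and the clay car where they are.

Things in the scene. Friction and masses are not known exactly. Their poses are not given: they have to be found in the camera images.
- console: Car console mock-up, fixed: plywood base 450 x 200 mm, grey tunnel up to 165 mm wide and 78 high, steel lever bracket, armrest tower at one end. Origin on the desk on the middle line; base reaches 195 mm to its -x (the lever's grip end) and 255 mm to +x (tower); z up. Stands across the desk, grip end to the robot's left. Lever, button and armrest move in the x-z plane of the middle line
- lever_pivot (a point): Pivot of the brake lever, at x 115, z 90 mm of the console on its middle line; the lever turns about the console's y axis here. Steel stalk 14 x 24 mm, then a black round grip 33 mm in diameter from 142 to 262 mm from the pivot, its tip angled up and holding the button
- brake_lever (a joint): Parking brake lever angle q, rad: 0 = fully down on its stop (it then rises 6 degrees from the pivot towards the console's -x; at q, 6 degrees + q), positive = up; starts 0.42 to 0.62. A ratchet (tooth every 0.1 rad) lets it go up but not down unless the button is in; then it is stiff (about 0.5 N m, 2 N across the tip) and stays where left; if the button comes out the ratchet catches again
- button_top (a point): Centre of the release button's outer face (moves with lever and button): bare steel, 23 mm in diameter, 12 mm proud of its collar. z = button axis pointing out: up and to the console's -x, 54 degrees from vertical at q = 0, 54 degrees - q at q. With the button out it is 283 mm from the pivot along the lever and 12 mm above its centre line. Pushing along it also pushes the lever down
- release_button (a joint): Travel of the release button in m: 0 = out, 0.006 = fully in; sprung, 3 N when out, 6 N fully in. The ratchet is free from about 0.0045. Untouched it may stand up to 0.0035 in while the ratchet's pawl rides between two teeth
- armrest_front (a point): Middle of the upper front edge of the armrest, a grey padded block 120 mm wide, 48 thick, hinged about the console's y axis at x 200, z 150 mm of the console, its underside in line with the hinge. Down, it lies level over the lever, this point 235 mm to the console's -x of the hinge; starts raised 0.70 to 0.95 rad. x points back along it, z out of its upper face (up and to the console's +x)
- cup: Bystander: teal cup, 80 mm in diameter, 115 mm high, standing on the desk on the console's far side; origin at the centre of its underside
- tape_roll: Bystander: roll of paper tape lying flat on the desk between console and robot, 104 mm in diameter, 24 mm high; origin at the centre of its underside
- clay_car: Bystander: brown clay model of a car on four wheels, 180 x 74 x 52 mm, standing on the desk on the console's far side; origin on the desk under its middle
- armrest: The armrest; origin at the middle of its lower front edge, 48 mm below the upper one, same axes. Its hinge is stiff (2 to 4 N at the front edge move it), it stays where it is left and stops when level. While the brake lever is up, the armrest meets it and cannot come down

How it is judged:
By the outcome, as a careful person would: the job done as asked, in the order asked, and still so for the second after the job is handed in, with the robot touching nothing.
It also fails if it takes over 51 s, if anything falls off the work surface, if the arm or the gripper's body presses on something with over 40 N, if the wrist force passes 120 N, or if a joint passes its speed limit or range.

## Working session

There is one attempt and no reset: what is moved stays moved. The work goes in short steps, Python scripts to look and compute and a tool call to move; the robot and the scene stay as the last step left them, time stands still between calls to the robot, and variables do not carry over. Pictures are saved under pics/ and viewed, and the job is handed in when it is done.

Besides the shell and the picture viewer there is one more tool, called after "Request:" in YAML: its name, and indented under it one key for each argument. play_rows: Moves the arm, as the interface text tells. Its arguments: {"type":"object","properties":{"deltas":{"type":"array","items":{"type":"array","items":{"type":"array","items":{"type":"number"}}}},"grip_force":{"type":"number"}},"required":["deltas"]}

```bash
mkdir -p pics; ls; python3 - <<'E'
from station import ctrl, viewer
import cv2
o=ctrl.get_obs(); print(o)
for n in ["scene","top","wrist"]:
    c=viewer.camera(n); cv2.imwrite(f"pics/{n}0.png",c["img"][:,:,::-1])
    print(n,{k:v for k,v in c.items() if k!="img"})
E
```

```text
pics
{'time_s': 0.0, 'qpos': array([ 1.28239680e+00,  3.00461523e-01,  1.52161493e+00,  1.69574783e-05,
        1.32071003e+00, -6.65726714e-02]), 'joint_vel': array([ 6.67292666e-04, -5.95957385e-05,  2.38818581e-03, -1.29546386e-03,
       -2.76512273e-04,  5.98166735e-04]), 'tau': array([ 1.86347620e-04, -5.31804156e+01, -3.52746892e+01,  7.08380900e-02,
        2.43949756e-02, -2.31026569e-06]), 'ee_pos': array([0.12091078, 0.53625836, 0.20487727]), 'eef_rot': array([-1.65112637,  1.56960239, -1.87295743]), 'force': array([-0.19003046,  0.19332227, -0.98607814]), 'moment': array([-0.00368371, -0.00164981,  0.02629203]), 'grip_width': 0.09420705647451352}
scene {'fx': 449.48646276560646, 'fy': 449.48646276560646, 'cx': 318.0118383042239, 'cy': 236.50391137345096, 'rvec': array([ 1.87988841,  1.95289848, -0.56804893]), 'tvec': array([ 0.01903754, -0.43266866,  1.18269656])}
top {'fx': 516.7902853026959, 'fy': 516.7902853026959, 'cx': 319.23620720783396, 'cy': 230.89310368924788, 'rvec': array([ 2.12854506, -2.17441624,  0.13627179]), 'tvec': array([0.04749892, 0.60161548, 0.99333272])}
wrist {'fx': 341.4388592270566, 'fy': 341.4388592270566, 'cx': 320.62445124431844, 'cy': 240.0647212366858, 'rvec': array([-2.28932873, -1.83064283, -0.23603043]), 'tvec': array([-0.54973387, -0.02607055,  0.39176904])}
```

View pics/scene0.png

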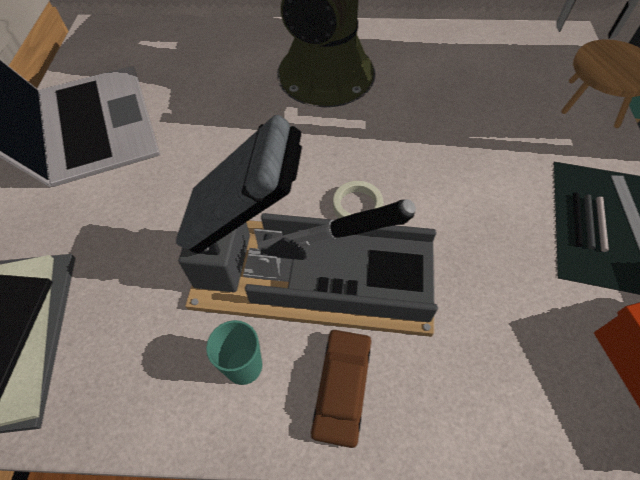

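View pics/top0.png

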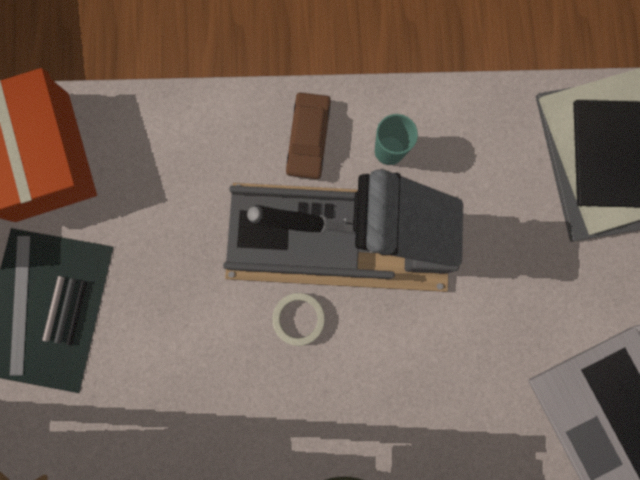

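View pics/wrist0.png

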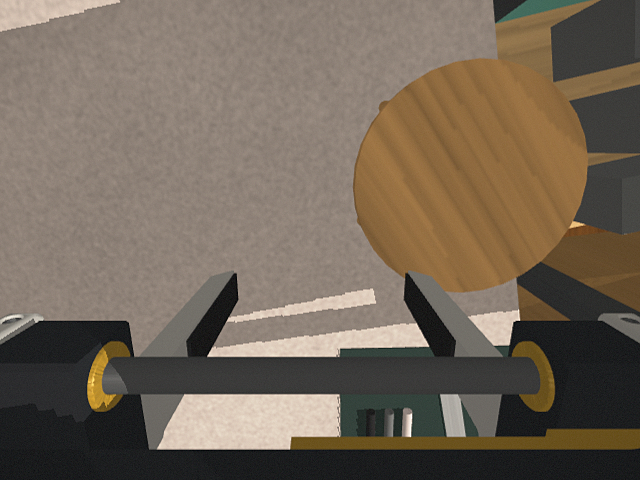

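```bash
python3 - <<'E'
import cv2
a=cv2.imread("pics/top0.png")[165:305,220:475]; cv2.imwrite("pics/top0z.png",cv2.resize(a,None,fx=3,fy=3,interpolation=cv2.INTER_CUBIC))
a=cv2.imread("pics/scene0.png")[105:345,170:445]; cv2.imwrite("pics/scene0z.png",cv2.resize(a,None,fx=2.5,fy=2.5,interpolation=cv2.INTER_CUBIC))
E
```

```text
(no output)
```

View pics/top0z.png

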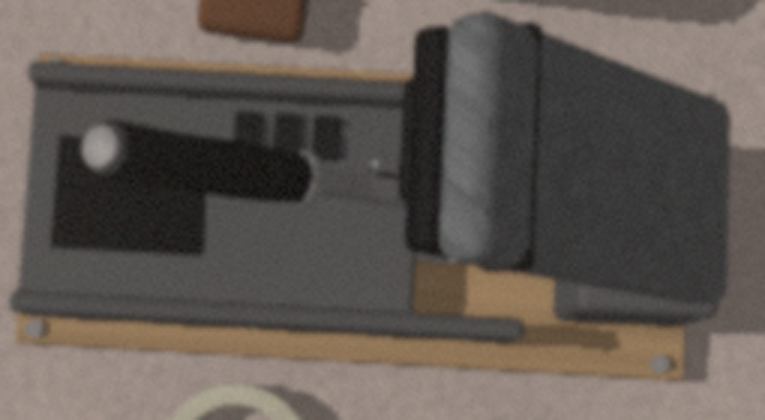

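View pics/scene0z.png

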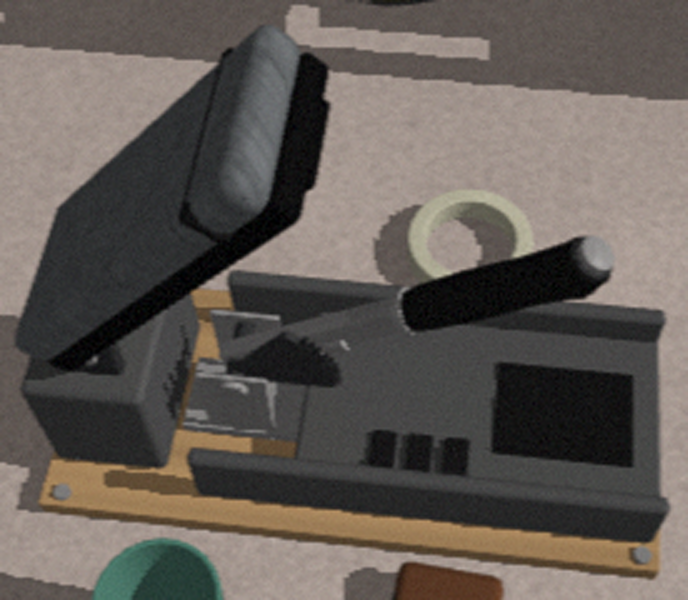

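```bash
cat > h.py <<'E'
import numpy as np, cv2
from scipy.optimize import least_squares
from scipy.spatial.transform import Rotation as R
CAM={"scene":(449.486,318.012,236.504,[1.87988841,1.95289848,-0.56804893],[0.01903754,-0.43266866,1.18269656]),
"top":(516.790,319.236,230.893,[2.12854506,-2.17441624,0.13627179],[0.04749892,0.60161548,0.99333272])}
def proj(n,P):
    f,cx,cy,rv,tv=CAM[n]
    K=np.array([[f,0,cx],[0,f,cy],[0,0,1]])
    return cv2.projectPoints(np.atleast_2d(np.array(P,float)),np.array(rv),np.array(tv),K,None)[0][:,0]
def c2w(p,P):  # p=x,y,yaw ; yaw of console x axis
    c,s=np.cos(p[2]),np.sin(p[2]); P=np.atleast_2d(P)
    return np.c_[p[0]+c*P[:,0]-s*P[:,1],p[1]+s*P[:,0]+c*P[:,1],P[:,2]]
def lev(q,l,h):
    a=np.radians(6)+q
    return np.array([.115-l*np.cos(a)+h*np.sin(a),0,.090+l*np.sin(a)+h*np.cos(a)])
def arm(a,l,h,y=0):
    return np.array([.2-l*np.cos(a)+h*np.sin(a),y,.15+l*np.sin(a)+h*np.cos(a)])
E
cat > fit.py <<'E'
from h import *
def Z(n,u,v): return (220+u/3,165+v/3) if n=="top" else (170+u/2.5,105+v/2.5)
def model(p):
    t=p[3];q=p[4];a=p[5]
    return [("top",Z("top",17,340),[-.195,-.1,t],1),("top",Z("top",683,378),[.255,-.1,t],1),("top",Z("top",38,55),[-.195,.1,t],1),
    ("scene",Z("scene",40,509),[.255,.1,0],1),("scene",Z("scene",656,577),[-.195,.1,0],1),("scene",Z("scene",659,545),[-.195,.1,t],.5),
    ("top",Z("top",98,147),lev(q,.283,.012),1),("scene",Z("scene",599,256),lev(q,.283,.012),1),
    ("top",Z("top",475,142),arm(a,.235-.0,.048),.5),("scene",Z("scene",240,130),arm(a,.235,.048),.5)]
def res(p):
    r=[]
    for n,z,P,w in model(p): r+=list(w*(proj(n,c2w(p,P))[0]-z))
    return r
s=least_squares(res,[.5,0,-1.57,.012,.5,.8],loss="soft_l1")
print(s.x); print(np.round(np.array(res(s.x)).reshape(-1,2),2))
p=s.x
np.save("p.npy",p)
for L in [("btn",lev(p[4],.283,.012)),("armfront",arm(p[5],.235,.048)),("piv",[.115,0,.09])]: print(L[0],c2w(p,L[1])[0])
E
python3 fit.py
```

```text
[ 0.59604854  0.02466809 -1.64546973  0.01605051  0.46030225  0.82255482]
[[-0.32  1.04]
 [ 0.64  0.39]
 [ 0.15 -0.7 ]
 [-0.42  0.95]
 [-1.89 -0.1 ]
 [-0.63  4.8 ]
 [-1.56 -0.48]
 [ 0.53 -3.52]
 [ 0.47 -1.88]
 [ 2.29 -6.96]]
btn [0.60482123 0.14193042 0.25166286]
armfront [ 0.59043115 -0.05041813  0.35488515]
piv [ 0.58746908 -0.09001143  0.09      ]
```

```bash
cat > ov.py <<'E'
from h import *
import sys
def ov(p,tag,imgs,crop=True):
    t,q,a=p[3:6]
    segs=[]
    def box(f):
        C=[f(i,j,k) for i in(0,1) for j in(0,1) for k in(0,1)]
        for i in range(8):
            for j in range(i):
                if bin(i^j).count("1")==1: segs.append((C[i],C[j]))
    box(lambda i,j,k:[-.195+.45*i,-.1+.2*j,t*k])
    box(lambda i,j,k:arm(a,.235*i,.048*k,-.06+.12*j))
    for s in(-1,1):
        for y in (0,):
            segs.append((lev(q,.142,.0165*s),lev(q,.262,.0165*s)))
    segs.append((lev(q,0,0),lev(q,.27,0)))
    for y in(-.0165,.0165):
        d=np.array([0,y,0]);segs.append((lev(q,.142,0)+d,lev(q,.262,0)+d))
    # button circle
    al=np.radians(54)-q; n=np.array([-np.sin(al),0,np.cos(al)]); e=np.array([np.cos(al),0,np.sin(al)]); c=lev(q,.283,.012)
    th=np.linspace(0,2*np.pi,25); 
    for off in(0,-.012):
        ci=[c+off*n+.0115*(np.cos(x)*e+np.sin(x)*np.array([0,1,0])) for x in th]
        segs+=list(zip(ci[:-1],ci[1:]))
    for n,im,(x0,y0,x1,y1),f in imgs:
        I=cv2.resize(cv2.imread(im)[y0:y1,x0:x1],None,fx=f,fy=f,interpolation=cv2.INTER_CUBIC)
        I=np.clip(I.astype(float)*1.5,0,255).astype(np.uint8)
        for A,B in segs:
            u=(proj(n,c2w(p,[A,B]))-[x0,y0]+.5)*f-.5
            cv2.line(I,tuple(int(v) for v in u[0]),tuple(int(v) for v in u[1]),(0,255,255),1)
        cv2.imwrite(f"pics/ov_{n}_{tag}.png",I)
if __name__=="__main__":
    ov(np.load("p.npy"),sys.argv[1],[("top","pics/top0.png",(220,160,475,310),3),("scene","pics/scene0.png",(170,105,445,345),2.5)])
E
python3 ov.py a
```

```text
(no output)
```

View pics/ov_top_a.png

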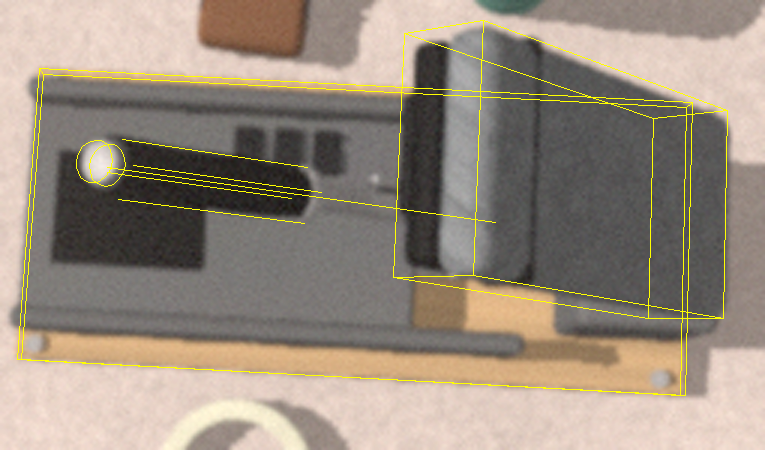

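View pics/ov_scene_a.png

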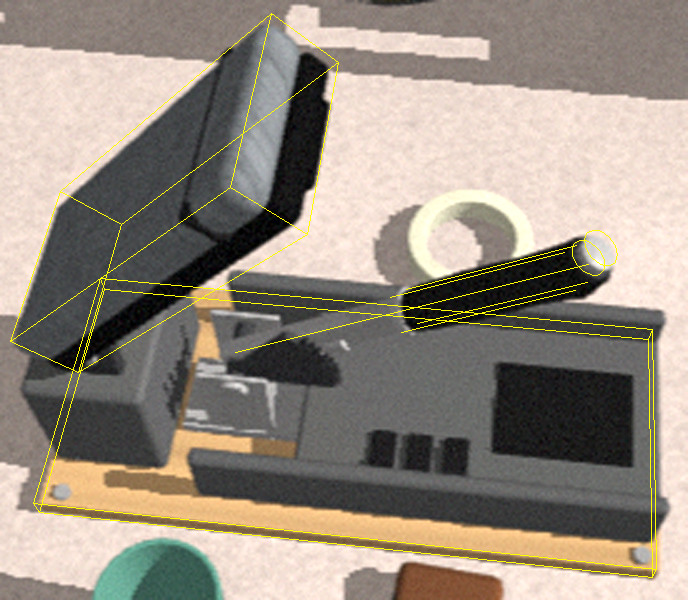

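```bash
cat > fit.py <<'E'
from h import *
def Z(n,u,v): return (220+(u+.5)/3-.5,160+(v+.5)/3-.5) if n=="top" else (170+(u+.5)/2.5-.5,105+(v+.5)/2.5-.5)
def model(p):
    t=p[3];q=p[4];a=p[5]
    return [("top",17,356,[-.195,-.1,t],1),("top",685,394,[.255,-.1,t],1),("top",38,70,[-.195,.1,t],1),
    ("scene",40,509,[.255,.1,0],1),("scene",656,577,[-.195,.1,0],1),
    ("top",100,162,lev(q,.283,.012),1),("scene",599,256,lev(q,.283,.012),1),
    ("top",310,186,lev(q,.142,.0),1),("scene",405,310,lev(q,.142,0),1),
    ("scene",312,147,arm(a,.230,0),.5),("top",412,152,arm(a,.230,0),.5),
    ("top",728,215,arm(a,0,.048),.5),("scene",37,274,arm(a,0,.048),.5)]
def res(p):
    r=[]
    off={"top":p[6:8],"scene":p[8:10]}
    for n,u,v,P,w in model(p): r+=list(w*(proj(n,c2w(p,P))[0]+off[n]-Z(n,u,v)))
    return r+list(np.array(p[6:10])/1.0)+[(p[3]-.014)/.004]
s=least_squares(res,[.5,0,-1.57,.012,.5,.8,0,0,0,0],loss="soft_l1")
print(s.x.round(4)); print(np.round(np.array(res(s.x)[:26]).reshape(-1,2),2))
p=s.x
np.save("p.npy",p)
for L in [("btn",lev(p[4],.283,.012)),("armfront",arm(p[5],.235,.048)),("piv",[.115,0,.09])]: print(L[0],c2w(p,L[1])[0])
E
python3 fit.py; python3 ov.py b
```

```text
[ 0.5971  0.0246 -1.6458  0.0141  0.4703  0.8405  0.1228  0.0274  0.4809
 -0.1122]
[[ 0.34  0.53]
 [ 0.2  -0.06]
 [ 0.82 -0.67]
 [ 0.2   1.63]
 [-1.12  0.7 ]
 [-0.89 -1.  ]
 [ 0.41 -3.75]
 [-0.62  2.54]
 [-0.36  0.24]
 [ 0.14 -0.29]
 [ 0.09  0.26]
 [-0.26 -0.51]
 [ 0.01 -1.88]]
btn [0.60581132 0.14021991 0.25397727]
armfront [ 0.59119864 -0.05419533  0.35709386]
piv [ 0.58850037 -0.09009462  0.09      ]
```

View pics/ov_top_b.png

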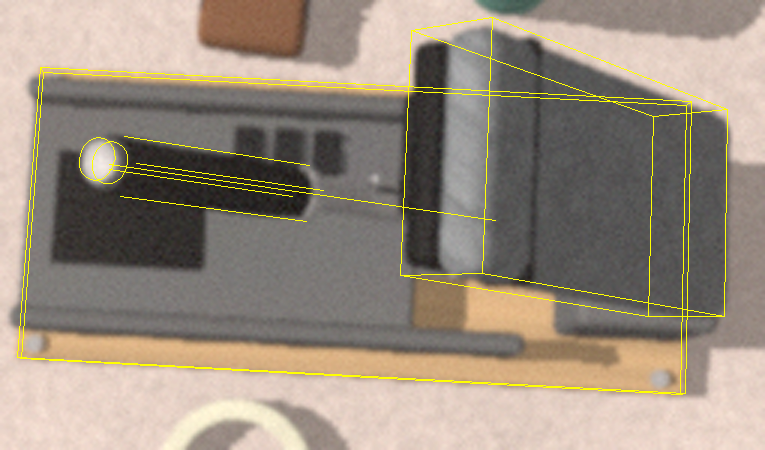

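View pics/ov_scene_b.png

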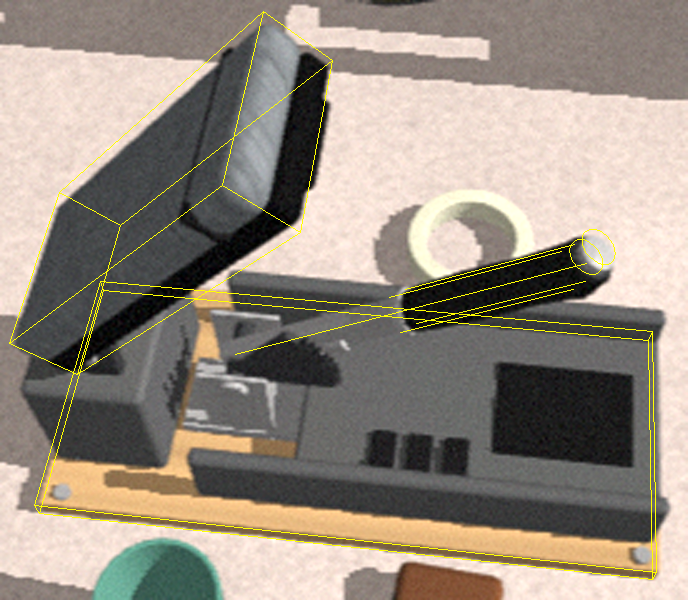

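```bash
python3 - <<'E'
from h import *
def tri(pt,ps):
    f=lambda P:np.r_[proj("top",P)[0]-pt,proj("scene",P)[0]-ps]
    s=least_squares(f,[.6,.14,.25]);return s.x.round(4),f(s.x).round(2)
print(tri((253.3,213.8),(409.2,207.1)))   # button
for n,z in(("top",(253.3,213.8)),): pass
# intensity centroids
import cv2
for n,im,(x0,y0,x1,y1) in (("top","pics/top0.png",(240,200,270,228)),("scene","pics/scene0.png",(395,195,420,222))):
    I=cv2.imread(im)[y0:y1,x0:x1].max(2)
    np.set_printoptions(linewidth=200); print(I[::1,::1])
E
```

```text
(array([0.6056, 0.1406, 0.2447]), array([-0.8 , -0.06, -0.71, -0.01]))
[[ 82  83  82  81  82  86  85  83  84  82  83  85  82  86  84  85  84  83  86  82  82  86  84  81  81  80  81  84  82  86]
 [ 82  84  88  83  84  85  85  82  86  85  86  83  88  83  85  84  86  87  80  82  81  82  83  86  83  77  82  83  84  80]
 [ 84  85  86  84  82  84  84  86  80  83  82  82  88  87  82  84  85  84  84  84  84  85  84  84  85  84  79  78  81  82]
 [ 86  83  86  84  87  82  82  84  87  83  86  84  86  82  85  84  79  82  83  82  83  82  83  82  81  81  80  80  86  83]
 [ 83  82  85  85  82  87  82  85  85  83  83  82  83  84  82  79  71  73  73  72  75  78  78  79  82  82  83  86  82  86]
 [ 82  85  84  84  84  83  85  87  84  86  85  85  84  84  80  72  64  65  59  60  57  63  65  65  70  79  75  77  80  82]
 [ 84  84  85  86  87  81  83  84  82  86  90  95  96  96  95  85  72  62  61  48  43  45  46  47  54  61  61  60  68  68]
 [ 82  86  85  85  83  85  83  83  82  94 101 113 117 125 121 111 100  81  69  58  47  42  34  32  40  39  43  45  49  58]
 [ 81  79  82  84  85  81  85  88  92 108 122
[... 4497 characters left out ...]
  11  12  16  19  20  32  37  53  51  52  52  49  43  60 132 174 175 175 178 168]
 [ 15  21  11  13   4  11   9  21  18  23  20  21  29  36  42  36  29  33  92 152 172 175 173 173 171]
 [ 13  15   9  15  12  18  10  12  10  13  18  23  23  21  19  19  31  68 127 164 171 172 171 171 167]
 [ 10  18  16  10  10   9   8   9  11  15  11  10  17  15  11  38  98 140 163 166 171 167 167 168 166]
 [ 16  14   9   9  11  11  16  10  14  13  18  13   7  17  51 126 169 169 171 171 173 175 167 173 172]
 [ 11  14  15  13  10  14  14  14   6  12  13  10  17  68 138 173 173 168 168 166 174 172 170 173 175]
 [ 12   4  11   9  16  20  17   6   7  13   8  25  65 131 167 174 170 167 172 166 167 170 170 178 176]]
```

```bash
cat > plan.py <<'E'
from h import *
from station import ctrl
p=np.load("p.npy"); p[0:3]=[.5985,.0246,-1.6458]
Rc=R.from_euler("z",p[2])
# tool orientation for angle th (from vertical) in console plane: x_t=(sin th,0,-cos th) console
def orient(th,flip=1):
    x=np.array([np.sin(th),0,-np.cos(th)]); y=np.array([0,1.,0])*flip; z=np.cross(x,y)
    return Rc*R.from_matrix(np.c_[x,y,z])
def W(P): return c2w(p,P)[0]
def cur():
    o=ctrl.get_obs(); return np.array(o["ee_pos"]),R.from_euler("xyz",o["eef_rot"]),o
def rows(poses,g=0,start=None):
    if start is None: a,b,_=cur()
    else: a,b=start
    out=[]
    for P,Q in poses:
        d=b.inv().apply(np.array(P)-a)*1000; w=(b.inv()*Q).as_rotvec()
        d=d.round(1); w=w.round(3)
        a=a+b.apply(d/1000); b=b*R.from_rotvec(w); out.append([*d.tolist(),*w.tolist(),g])
    return out,(a,b)
def line(P,Q,n,start=None):
    a,b=(cur()[:2] if start is None else start)
    rv=(b.inv()*Q).as_rotvec()
    return [(a+(np.array(P)-a)*i/n,b*R.from_rotvec(rv*i/n)) for i in range(1,n+1)]
def show(poses,g=0,start=None):
    r,e=rows(poses,g,start); print(str(r).replace(" ","")); print("end",e[0].round(4))
    return e
E
python3 - <<'E'
from plan import *
a,b,o=cur(); print(b.as_matrix().round(3))
for f in(1,-1):
    Q=orient(np.radians(42),f); print(f,np.degrees((b.inv()*Q).magnitude()),(b.inv()*Q).as_rotvec(),Q.as_matrix().round(2))
print(W(lev(.45,.283,.012)))
E
```

```text
[[-0.     0.22   0.976]
 [-0.001  0.976 -0.22 ]
 [-1.    -0.001 -0.   ]]
1 90.03993300680331 [ 1.35537793 -0.60222957 -0.51948182] [[-0.05  1.   -0.06]
 [-0.67 -0.07 -0.74]
 [-0.74 -0.    0.67]]
-1 104.80995580610292 [-1.63192606  0.53983494 -0.62582471] [[-0.05 -1.    0.06]
 [-0.67  0.07  0.74]
 [-0.74  0.   -0.67]]
[0.60743529 0.1435079  0.24925812]
```

```bash
python3 - <<'E'
from plan import *
from station import viewer
a,b,o=cur(); 
rv=np.array([-2.28932873,-1.83064283,-0.23603043]);tv=np.array([-0.54973387,-0.02607055,0.39176904])
C=-R.from_rotvec(rv).inv().apply(tv); print("cam",C,b.inv().apply(C-a))
Q=orient(np.radians(42),1)
t=Q.apply([1,0,0])
q=.45; c=lev(q,.283,.012); al=np.radians(54)-q; e=np.array([np.cos(al),0,np.sin(al)])
tgt=W(c-.009*e)-.07*t
print(tgt)
P=line(tgt,Q,20)
s=(a,b)
s=show(P[:10],0,s); show(P[10:],0,s)
E
```

```text
cam [0.04841846 0.55281068 0.38526093] [-1.80213174e-01 -3.99329089e-05 -7.43676575e-02]
[0.61153936 0.19812353 0.29702296]
[[-4.6,-11.1,27.6,0.068,-0.03,-0.026,0],[-3.5,-9.3,28.5,0.068,-0.03,-0.026,0],[-2.4,-7.4,29.1,0.067,-0.03,-0.026,0],[-1.3,-5.5,29.6,0.068,-0.03,-0.026,0],[-0.4,-3.5,30.0,0.068,-0.031,-0.026,0],[0.7,-1.5,30.1,0.068,-0.03,-0.026,0],[1.6,0.7,30.1,0.067,-0.03,-0.026,0],[2.4,2.7,29.9,0.068,-0.03,-0.026,0],[3.2,4.8,29.6,0.068,-0.03,-0.026,0],[4.0,6.8,29.1,0.068,-0.03,-0.026,0]]
end [0.3662 0.3672 0.251 ]
[[4.6,9.0,28.4,0.068,-0.03,-0.026,0],[5.1,11.0,27.6,0.067,-0.03,-0.026,0],[5.7,12.9,26.6,0.068,-0.03,-0.026,0],[6.2,14.9,25.6,0.068,-0.03,-0.026,0],[6.4,16.7,24.2,0.068,-0.03,-0.026,0],[6.7,18.5,22.8,0.067,-0.031,-0.025,0],[6.9,20.1,21.4,0.068,-0.03,-0.026,0],[7.0,21.8,19.7,0.068,-0.03,-0.026,0],[6.9,23.1,18.0,0.068,-0.03,-0.026,0],[6.9,24.6,16.1,0.067,-0.03,-0.026,0]]
end [0.6116 0.1981 0.297 ]
```

Request:
play_rows:
  deltas:
    - [[-4.6,-11.1,27.6,0.068,-0.03,-0.026,0],[-3.5,-9.3,28.5,0.068,-0.03,-0.026,0],[-2.4,-7.4,29.1,0.067,-0.03,-0.026,0],[-1.3,-5.5,29.6,0.068,-0.03,-0.026,0],[-0.4,-3.5,30.0,0.068,-0.031,-0.026,0],[0.7,-1.5,30.1,0.068,-0.03,-0.026,0],[1.6,0.7,30.1,0.067,-0.03,-0.026,0],[2.4,2.7,29.9,0.068,-0.03,-0.026,0],[3.2,4.8,29.6,0.068,-0.03,-0.026,0],[4.0,6.8,29.1,0.068,-0.03,-0.026,0]]

```text
time_s: 1.15
ee_pos: [0.3671, 0.3665, 0.2514]
eef_rot: [-0.368, 1.179, -1.28]
force: [-0.2, -0.1, -0.1]
grip_width: 0.0172
```

```bash
python3 - <<'E'
from plan import *
a,b,o=cur(); print(a,o["qpos"].round(3),o["force"],o["time_s"])
print((b.inv()*orient(np.radians(42))).as_rotvec(), b.as_matrix().round(2))
E
```

```text
[0.36708944 0.36652197 0.25137108] [ 0.88   0.338  1.412 -0.323  1.615  0.243] [-0.15333539 -0.05265872 -0.07890522] 1.15
[ 0.67467881 -0.30037738 -0.25857496] [[ 0.11  0.8   0.59]
 [-0.37  0.59 -0.72]
 [-0.92 -0.14  0.36]]
```

Request:
play_rows:
  deltas:
    - [[4.6,9.0,28.4,0.068,-0.03,-0.026,0],[5.1,11.0,27.6,0.067,-0.03,-0.026,0],[5.7,12.9,26.6,0.068,-0.03,-0.026,0],[6.2,14.9,25.6,0.068,-0.03,-0.026,0],[6.4,16.7,24.2,0.068,-0.03,-0.026,0],[6.7,18.5,22.8,0.067,-0.031,-0.025,0],[6.9,20.1,21.4,0.068,-0.03,-0.026,0],[7.0,21.8,19.7,0.068,-0.03,-0.026,0],[6.9,23.1,18.0,0.068,-0.03,-0.026,0],[6.9,24.6,16.1,0.067,-0.03,-0.026,0]]

```text
time_s: 2.15
ee_pos: [0.6124, 0.1975, 0.2971]
eef_rot: [0.001, 0.837, -1.647]
force: [-0.7, 0.3, -0.2]
grip_width: 0.0004
```

```bash
python3 - <<'E'
from plan import *
from station import viewer
a,b,o=cur(); print(a,o["qpos"].round(3),o["force"],o["time_s"])
print((b.inv()*orient(np.radians(42))).as_rotvec(), b.as_matrix().round(2))
for n in("top","scene","wrist"): cv2.imwrite(f"pics/{n}1.png",viewer.camera(n)["img"][:,:,::-1])
a=cv2.imread("pics/top1.png")[130:310,180:430]; b=cv2.imread("pics/scene1.png")[105:285,290:540]
cv2.imwrite("pics/both1.png",np.vstack([cv2.resize(x,None,fx=1.6,fy=1.6,interpolation=2) for x in (a,b)]))
E
```

```text
[0.61236854 0.19746887 0.29713385] [ 0.493  0.73   0.837 -0.65   1.943  0.442] [-0.65101781  0.32442301 -0.21012812] 2.15
[-0.00210484  0.00048286  0.00085439] [[-0.05  1.   -0.06]
 [-0.67 -0.08 -0.74]
 [-0.74  0.    0.67]]
```

View pics/both1.png

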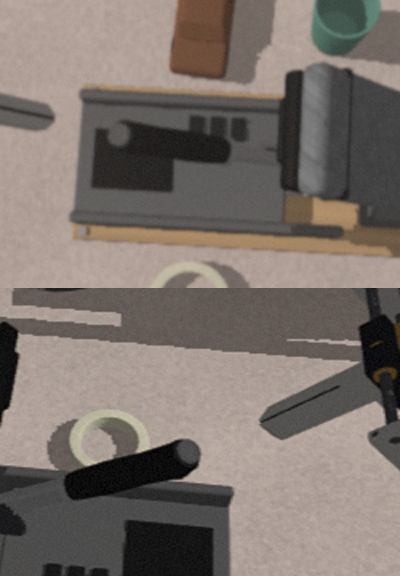

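View pics/wrist1.png

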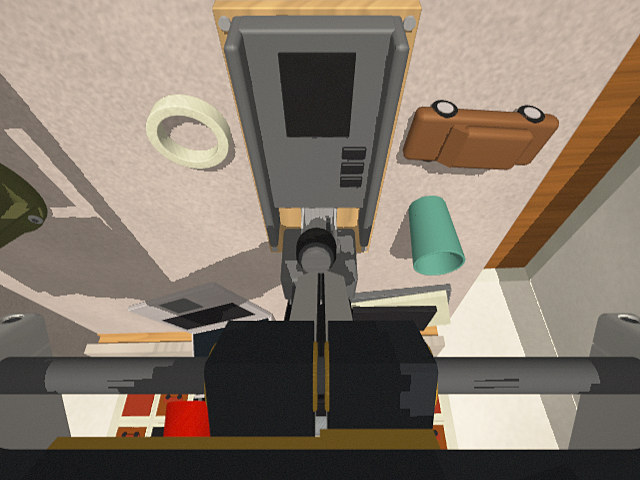

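```bash
python3 - <<'E'
from plan import *
from station import viewer
c=viewer.camera("wrist"); print(c["rvec"],c["tvec"])
I=cv2.imread("pics/wrist1.png")[205:325,250:390]; cv2.imwrite("pics/w1z.png",cv2.resize(I,None,fx=5,fy=5,interpolation=2))
# project predicted button face and current tcp
K=np.array([[c["fx"],0,c["cx"]],[0,c["fy"],c["cy"]],[0,0,1]])
a,b,o=cur()
for q in(.40,.45,.50):
    print(q,cv2.projectPoints(np.array([W(lev(q,.283,.012)),a]),c["rvec"],c["tvec"],K,None)[0][:,0])
E
```

```text
[-2.14917651  0.0805242   0.04787598] [-0.59443227 -0.09058966  0.55947934]
0.4 [[319.95703743 242.08375055]
 [319.59549865 284.75389581]]
0.45 [[319.92429355 260.44433483]
 [319.59549865 284.75389581]]
0.5 [[319.89629937 278.69951955]
 [319.59549865 284.75389581]]
```

View pics/w1z.png

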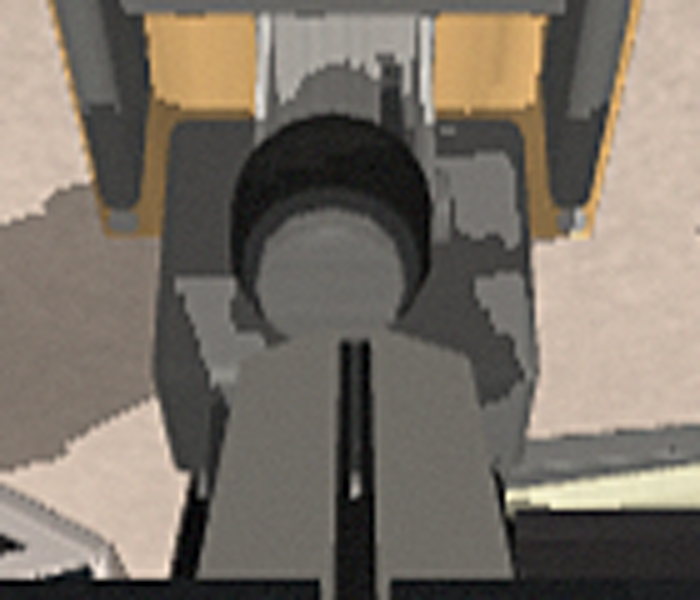

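Request:
play_rows:
  deltas:
    - [[8,-1,0,0,0,0,0],[12,-1,0,0,0,0,0],[15,-1,0,0,0,0,0],[13,0,0,0,0,0,0],[8,0,0,0,0,0,0],[5,0,0,0,0,0,0],[2,0,0,0,0,0,0],[0,0,0,0,0,0,0]]

```text
time_s: 3.15
ee_pos: [0.6054, 0.1566, 0.2505]
eef_rot: [0.001, 0.839, -1.644]
force: [-0.5, 0.2, -0.3]
grip_width: 0.0007
```

```bash
cat > look.py <<'E'
from plan import *
from station import viewer
import sys
n,x0,y0,x1,y1,f,tag=sys.argv[1],*map(int,sys.argv[2:6]),float(sys.argv[6]),sys.argv[7]
c=viewer.camera(n); I=c["img"][y0:y1,x0:x1,::-1]
cv2.imwrite(f"pics/{tag}.png",cv2.resize(I,None,fx=f,fy=f,interpolation=2))
a,b,o=cur(); np.set_printoptions(suppress=True,precision=4)
print(a,"qpos",o["qpos"],"F",o["force"],"F_tool",b.inv().apply(o["force"]),"M",o["moment"],"t",o["time_s"])
E
python3 look.py wrist 250 205 390 325 5 w2
```

```text
[0.6055 0.1567 0.2507] qpos [ 0.4468  0.6764  1.0276 -0.6383  1.8033  0.4878] F [ 0.5114 -0.3345 -0.0682] F_tool [0.2486 0.5347 0.1743] M [ 0.2305  0.0446 -0.0317] t 3.2
```

View pics/w2.png

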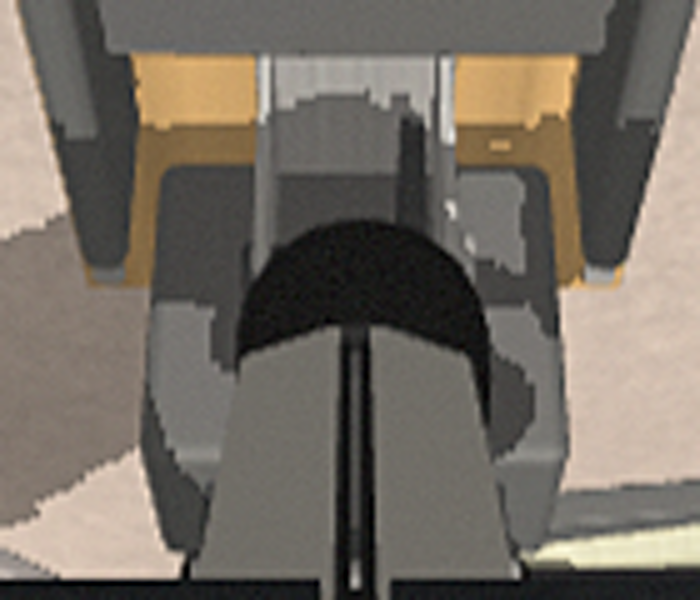

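```bash
python3 look.py scene 350 150 480 250 6 s2
```

```text
[0.6055 0.1568 0.2507] qpos [ 0.4469  0.6765  1.0274 -0.6383  1.8033  0.4878] F [0.8632 0.499  0.2088] F_tool [-0.53    0.824  -0.2786] M [ 0.2542  0.0264 -0.0426] t 3.25
```

View pics/s2.png

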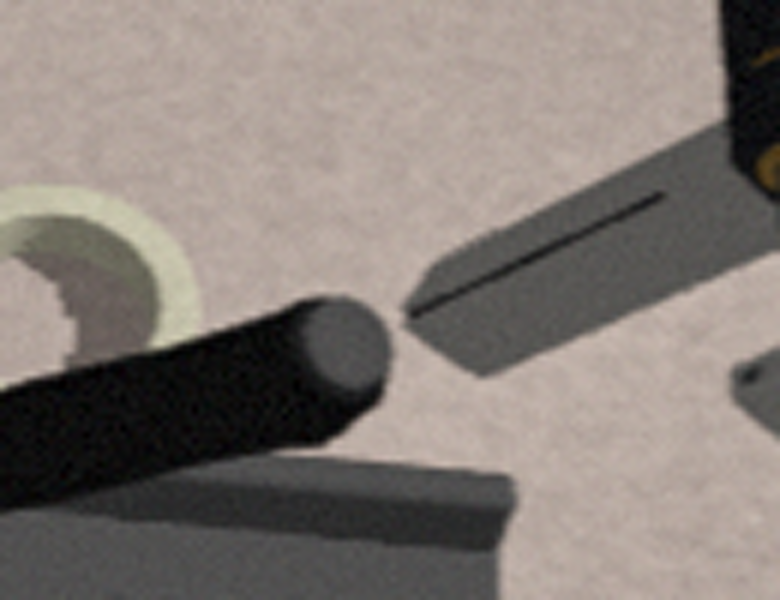

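Request:
play_rows:
  deltas:
    - [[1.5,0.5,0,0,0,0,0],[1.5,0.5,0,0,0,0,0],[1,0,0,0,0,0,0],[1,0,0,0,0,0,0],[0,0,0,0,0,0,0]]

```text
time_s: 3.75
ee_pos: [0.6062, 0.1529, 0.2465]
eef_rot: [0.0, 0.839, -1.645]
force: [0.8, 0.6, -0.2]
grip_width: 0.0008
```

```bash
python3 look.py scene 350 150 480 250 6 s3
```

```text
[0.6062 0.153  0.2466] qpos [ 0.4416  0.6764  1.037  -0.6387  1.7933  0.4892] F [ 0.3295 -0.0784 -0.446 ] F_tool [ 0.3677  0.3344 -0.2582] M [ 0.2694  0.0397 -0.0219] t 3.8
```

View pics/s3.png

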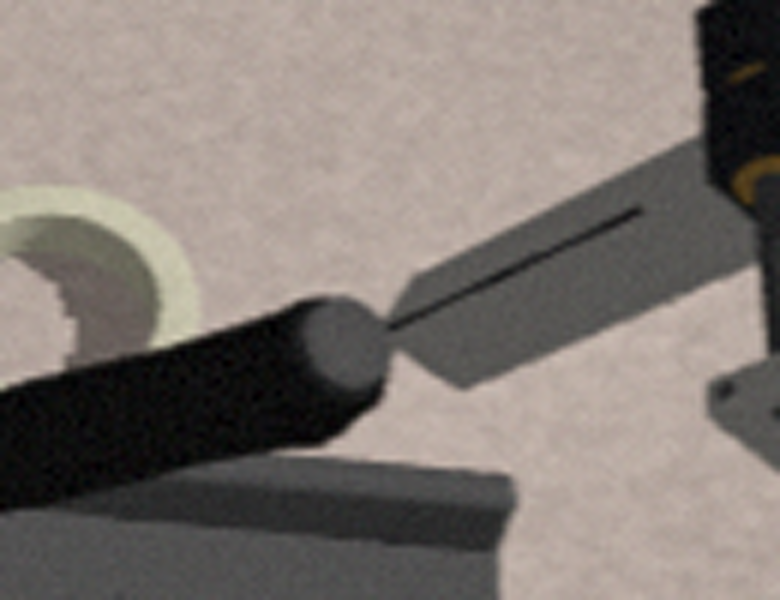

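Request:
play_rows:
  deltas:
    - [[-0.5,0,2,0,0,0,0],[1,0,0,0,0,0,0],[1,0,0,0,0,0,0],[1,0,0,0,0,0,0],[1,0,0,0,0,0,0],[0,0,0,0,0,0,0]]

```text
time_s: 4.4
ee_pos: [0.6059, 0.1493, 0.2454]
eef_rot: [0.0, 0.839, -1.645]
force: [0.4, 1.4, 1.3]
grip_width: 0.0006
```

```bash
python3 look.py scene 350 150 480 250 6 s4
```

```text
[0.6059 0.1493 0.2455] qpos [ 0.437   0.6719  1.0469 -0.6395  1.786   0.4887] F [-1.4821  1.1652  1.0319] F_tool [-1.4709 -1.5642 -0.0926] M [0.3029 0.089  0.03  ] t 4.45
```

View pics/s4.png

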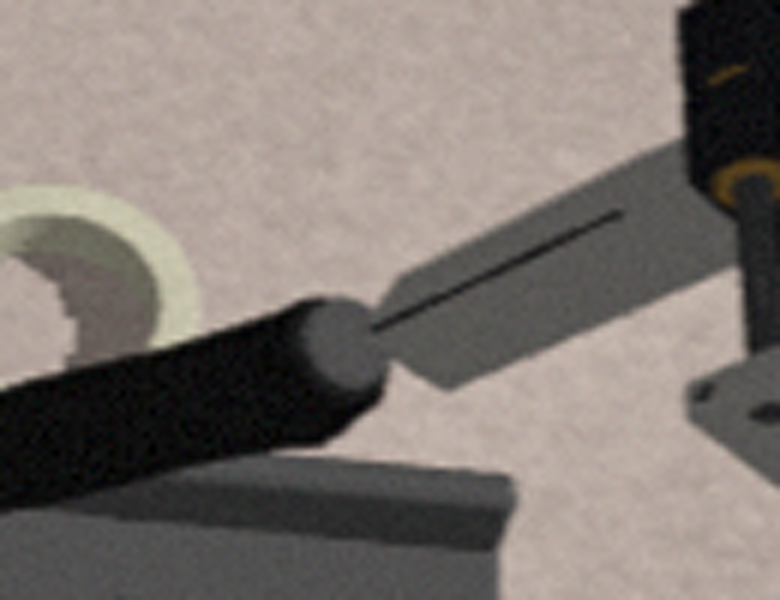

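Request:
play_rows:
  deltas:
    - [[1,0,0,0,0,0,0],[1,0,0,0,0,0,0],[0,0,0,0,0,0,0]]

```text
time_s: 4.75
ee_pos: [0.6059, 0.1483, 0.244]
eef_rot: [0.001, 0.84, -1.644]
force: [-0.7, 5.6, 3.1]
grip_width: 0.0006
```

```bash
python3 look.py scene 350 150 480 250 6 s5; python3 look.py top 240 150 370 250 6 t5;
```

```text
[0.6059 0.1483 0.2441] qpos [ 0.4358  0.6708  1.0514 -0.6391  1.7815  0.4898] F [0.3842 5.5026 3.2347] F_tool [-6.0914 -0.0197 -1.9453] M [ 0.6792  0.0567 -0.0368] t 4.8
[0.6059 0.1484 0.2441] qpos [ 0.4358  0.6709  1.0514 -0.6391  1.7815  0.4898] F [-0.0961  5.7648  2.7567] F_tool [-5.8868 -0.5182 -2.4328] M [ 0.6488  0.0201 -0.041 ] t 4.85
```

View pics/s5.png

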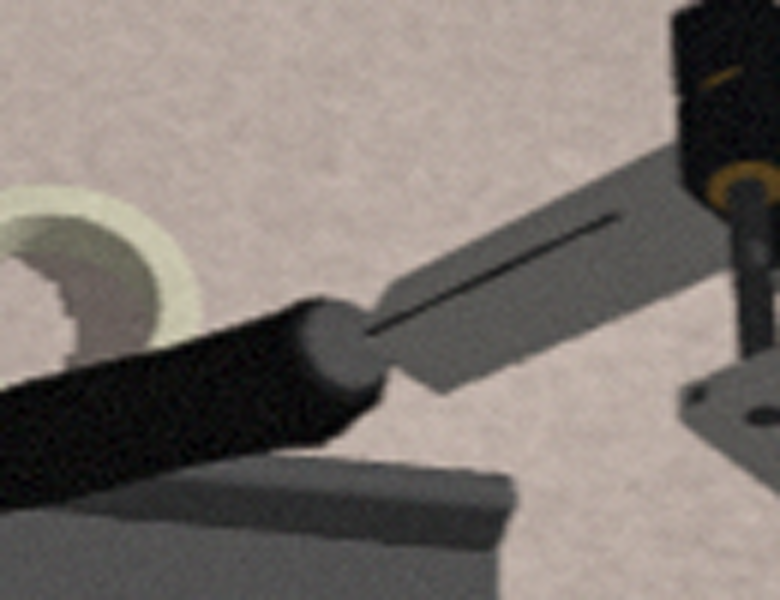

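View pics/t5.png

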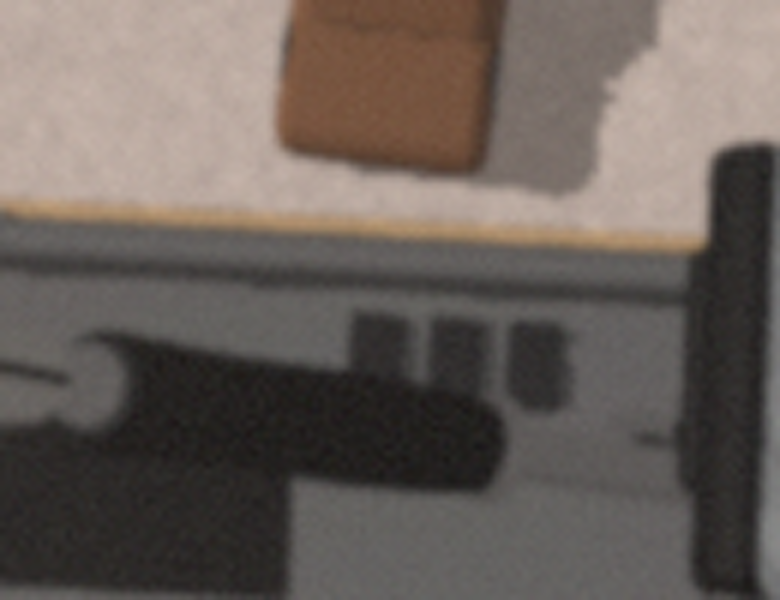

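Request:
play_rows:
  deltas:
    - [[0.5,0,-0.1,0,0,0,0],[0.5,0,-0.2,0,0,0,0],[0.5,0,-0.1,0,0,0,0],[0.5,0,-0.2,0,0,0,0],[0,0,0,0,0,0,0]]

```text
time_s: 5.35
ee_pos: [0.6059, 0.1477, 0.2428]
eef_rot: [0.002, 0.84, -1.642]
force: [-0.2, 7.2, 6.2]
grip_width: 0.0003
```

```bash
python3 look.py scene 350 150 480 250 6 s6
```

```text
[0.6059 0.1477 0.2427] qpos [ 0.435   0.6703  1.0552 -0.639   1.7776  0.4915] F [0.0459 6.442  6.3301] F_tool [-9.0047 -0.417  -0.5599] M [ 0.557   0.0755 -0.0674] t 5.4
```

View pics/s6.png

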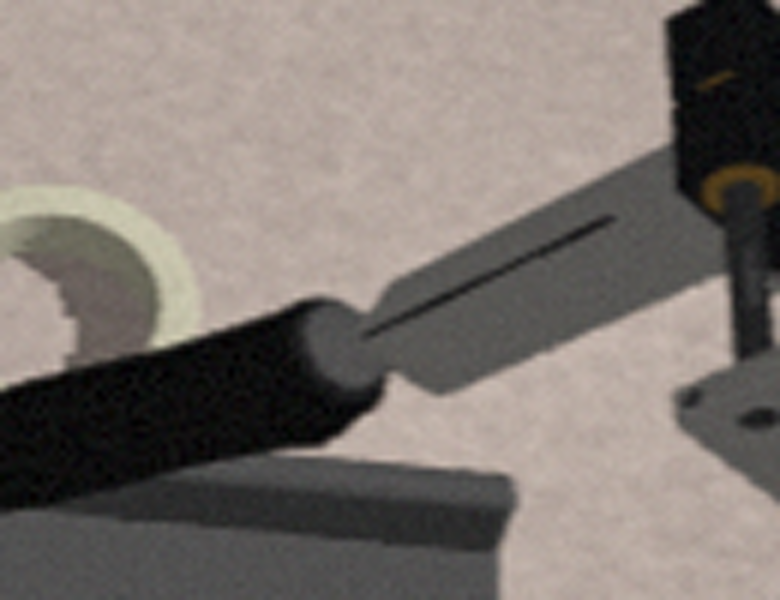

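```bash
cat > swing.py <<'E'
from plan import *
import sys
dq=float(sys.argv[1])
a,b,o=cur()
piv=W([.115,0,.09]); ax=Rc.apply([0,1,0])
for s in(1,-1):
    rot=R.from_rotvec(ax*dq*s); P=piv+rot.apply(a-piv); 
    if P[2]<a[2]: break
Q=rot*b
d=b.inv().apply(P-a)*1000; w=(b.inv()*Q).as_rotvec()
print("row",d.round(2),w.round(4),"dP",(P-a)*1000)
r=Rc.inv().apply(a-piv); f=Rc.inv().apply(o["force"])
print("F_tool",b.inv().apply(o["force"]).round(2),"ang",np.degrees(np.arctan2(r[2],-r[0])).round(2),"R",np.hypot(r[0],r[2]).round(4),"torque on lever down",((-r[0])*f[2]-r[2]*(-f[0])).round(3),"lat",r[1].round(4),"q",o["qpos"].round(3),"t",o["time_s"])
E
python3 swing.py .01
```

```text
row [ 0.77 -0.   -2.72] [-0.   -0.01 -0.  ] dP [ 0.1135622   1.51124826 -2.39093644]
F_tool [-9.   -0.42 -0.56] ang 32.66 R 0.2831 torque on lever down 0.527 lat -0.0019 q [ 0.435  0.67   1.055 -0.639  1.778  0.492] t 5.4
```

Request:
play_rows:
  deltas:
    - [[0.8,0,-2.7,0,-0.01,0,0],[0.8,0,-2.7,0,-0.01,0,0],[0.8,0,-2.7,0,-0.01,0,0],[0.8,0,-2.7,0,-0.01,0,0],[0.8,0,-2.7,0,-0.01,0,0]]

```text
time_s: 5.9
ee_pos: [0.6064, 0.155, 0.2307]
eef_rot: [0.003, 0.79, -1.642]
force: [-0.7, 8.1, 7.2]
grip_width: 0.0004
```

```bash
python3 look.py scene 350 150 480 250 6 s7; python3 swing.py .01
```

```text
[0.6064 0.1553 0.23  ] qpos [ 0.4568  0.7088  1.0439 -0.674   1.7937  0.5156] F [ 2.3298 11.0156  6.8883] F_tool [-12.7477   1.5311  -3.061 ] M [ 0.6018 -0.142   0.1919] t 5.95
row [ 0.77 -0.   -2.72] [-0.   -0.01 -0.  ] dP [ 0.10399875  1.38398104 -2.46600982]
F_tool [-12.75   1.53  -3.06] ang 29.66 R 0.283 torque on lever down 0.131 lat -0.0019 q [ 0.457  0.709  1.044 -0.674  1.794  0.516] t 5.95
```

View pics/s7.png

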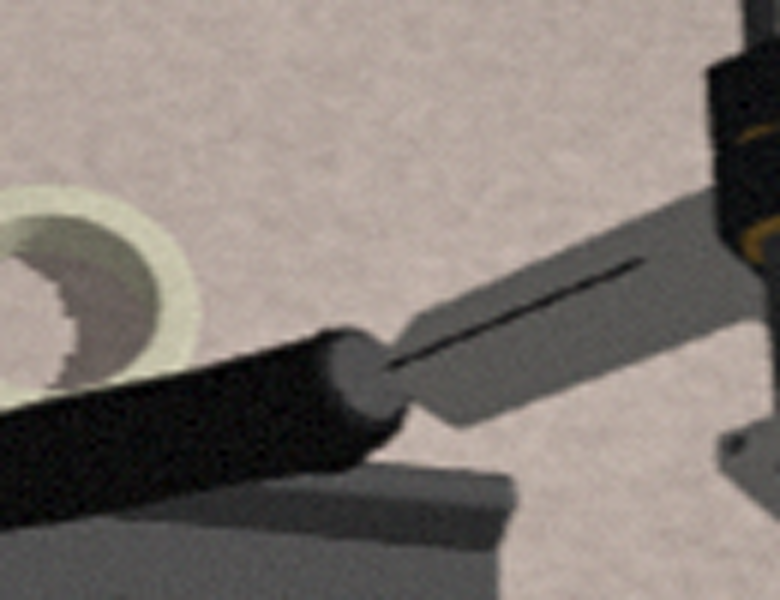

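Request:
play_rows:
  deltas:
    - [[0.7,0,-2.7,0,-0.01,0,0],[0.8,0,-2.7,0,-0.01,0,0],[0.7,0,-2.7,0,-0.01,0,0],[0.8,0,-2.7,0,-0.01,0,0],[0.7,0,-2.7,0,-0.01,0,0],[0.8,0,-2.7,0,-0.01,0,0],[0.7,0,-2.7,0,-0.01,0,0],[0.8,0,-2.7,0,-0.01,0,0]]

```text
time_s: 6.75
ee_pos: [0.6072, 0.1654, 0.2107]
eef_rot: [0.002, 0.71, -1.642]
force: [1.2, 9.9, 6.0]
grip_width: 0.0002
```

```bash
python3 look.py scene 350 170 480 270 6 s8; python3 swing.py .01
```

```text
[0.6072 0.1657 0.21  ] qpos [ 0.4869  0.7714  1.0231 -0.727   1.8213  0.5496] F [ 2.5963 12.1365  6.4006] F_tool [-13.4973   1.7169  -3.1428] M [ 0.6194 -0.2304  0.2226] t 6.8
row [ 0.77 -0.   -2.72] [-0.   -0.01 -0.  ] dP [ 0.08897146  1.18400287 -2.56940194]
F_tool [-13.5    1.72  -3.14] ang 25.09 R 0.283 torque on lever down 0.165 lat -0.0019 q [ 0.487  0.771  1.023 -0.727  1.821  0.55 ] t 6.8
```

View pics/s8.png

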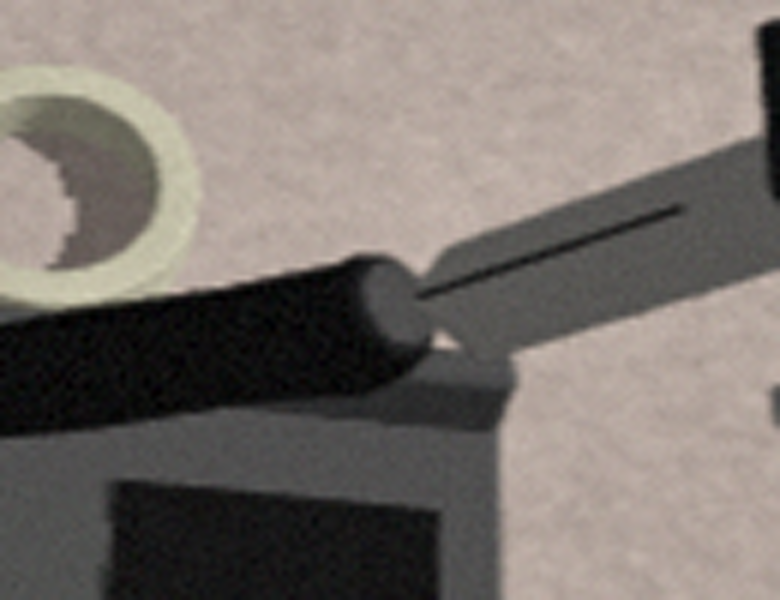

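Request:
play_rows:
  deltas:
    - [[0.7,0,-2.7,0,-0.01,0,0],[0.8,0,-2.7,0,-0.01,0,0],[0.7,0,-2.7,0,-0.01,0,0],[0.8,0,-2.7,0,-0.01,0,0],[0.7,0,-2.7,0,-0.01,0,0],[0.8,0,-2.7,0,-0.01,0,0],[0.7,0,-2.7,0,-0.01,0,0],[0.8,0,-2.7,0,-0.01,0,0],[0.7,0,-2.7,0,-0.01,0,0],[0.8,0,-2.7,0,-0.01,0,0]]

```text
time_s: 7.8
ee_pos: [0.6081, 0.1762, 0.1847]
eef_rot: [0.002, 0.61, -1.643]
force: [0.4, 10.5, 5.4]
grip_width: 0.0005
```

```bash
python3 look.py scene 350 170 480 270 6 s9; python3 swing.py .01
```

```text
[0.608  0.1764 0.184 ] qpos [ 0.5182  0.8534  0.9936 -0.7907  1.8579  0.5864] F [ 3.3128 12.0709  5.2067] F_tool [-13.0495   2.4363  -2.7509] M [ 0.7189 -0.2362  0.4056] t 7.85
row [ 0.77 -0.   -2.72] [-0.   -0.01 -0.  ] dP [ 0.06940602  0.9236324  -2.67528042]
F_tool [-13.05   2.44  -2.75] ang 19.38 R 0.2831 torque on lever down 0.236 lat -0.0019 q [ 0.518  0.853  0.994 -0.791  1.858  0.586] t 7.85
```

View pics/s9.png

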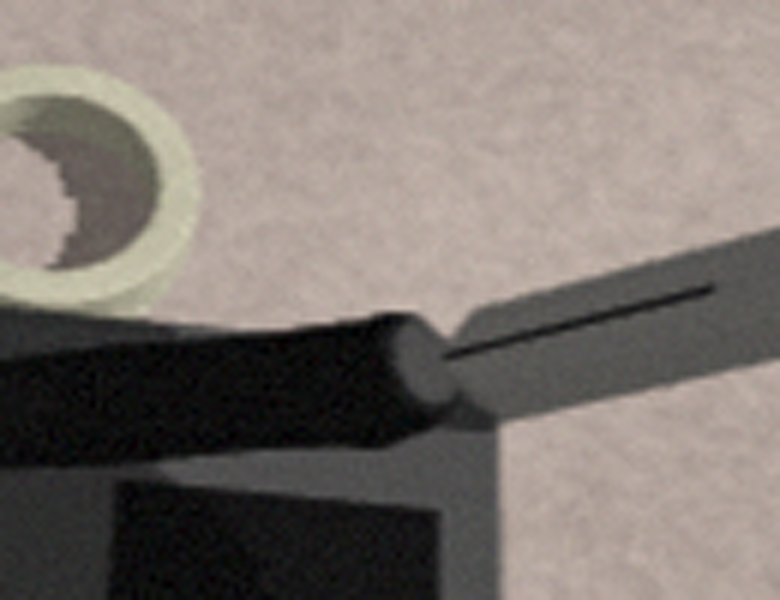

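Request:
play_rows:
  deltas:
    - [[0.7,0,-2.7,0,-0.01,0,0],[0.8,0,-2.7,0,-0.01,0,0],[0.7,0,-2.7,0,-0.01,0,0],[0.8,0,-2.7,0,-0.01,0,0],[0.7,0,-2.7,0,-0.01,0,0],[0.8,0,-2.7,0,-0.01,0,0],[0.7,0,-2.7,0,-0.01,0,0],[0.8,0,-2.7,0,-0.01,0,0],[0.7,0,-2.7,0,-0.01,0,0],[0.8,0,-2.7,0,-0.01,0,0]]

```text
time_s: 8.85
ee_pos: [0.6086, 0.1843, 0.1577]
eef_rot: [0.002, 0.51, -1.643]
force: [1.1, 10.4, 4.1]
grip_width: 0.0005
```

```bash
python3 look.py scene 310 150 510 300 4 s10; python3 swing.py .01
```

```text
[0.6086 0.1844 0.157 ] qpos [ 0.5429  0.9388  0.9605 -0.8528  1.8962  0.6172] F [ 3.6418 12.7241  3.66  ] F_tool [-13.0954   2.7166  -3.1129] M [ 0.7969 -0.3131  0.5329] t 8.9
row [ 0.77 -0.   -2.73] [-0.   -0.01 -0.  ] dP [ 0.0491418   0.65396286 -2.75428751]
F_tool [-13.1    2.72  -3.11] ang 13.68 R 0.2831 torque on lever down 0.139 lat -0.0019 q [ 0.543  0.939  0.96  -0.853  1.896  0.617] t 8.9
```

View pics/s10.png

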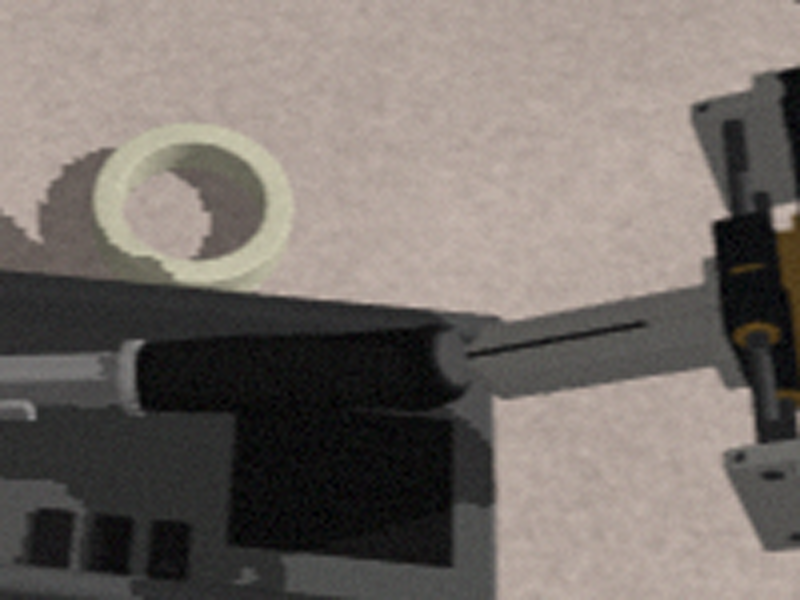

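Request:
play_rows:
  deltas:
    - [[0.7,0,-2.7,0,-0.01,0,0],[0.8,0,-2.7,0,-0.01,0,0],[0.7,0,-2.7,0,-0.01,0,0],[0.8,0,-2.7,0,-0.01,0,0],[0.7,0,-2.7,0,-0.01,0,0],[0.8,0,-2.7,0,-0.01,0,0],[0.7,0,-2.7,0,-0.01,0,0],[0.8,0,-2.7,0,-0.01,0,0],[0.7,0,-2.7,0,-0.01,0,0],[0.8,0,-2.7,0,-0.01,0,0]]

```text
time_s: 9.9
ee_pos: [0.6091, 0.1896, 0.1301]
eef_rot: [0.002, 0.409, -1.643]
force: [3.3, 11.4, 2.7]
grip_width: 0.0006
```

```bash
python3 look.py scene 310 150 510 300 4 s11; python3 swing.py .01
```

```text
[0.6089 0.1897 0.1294] qpos [ 0.5614  1.0269  0.9237 -0.9141  1.936   0.6417] F [ 4.7342 13.5274  3.0247] F_tool [-13.8955   3.7497  -2.7213] M [ 0.8363 -0.2655  0.6675] t 9.95
row [ 0.77 -0.   -2.73] [-0.   -0.01 -0.  ] dP [ 0.02844793  0.37857571 -2.80619981]
F_tool [-13.9    3.75  -2.72] ang 7.99 R 0.2832 torque on lever down 0.303 lat -0.002 q [ 0.561  1.027  0.924 -0.914  1.936  0.642] t 9.95
```

View pics/s11.png

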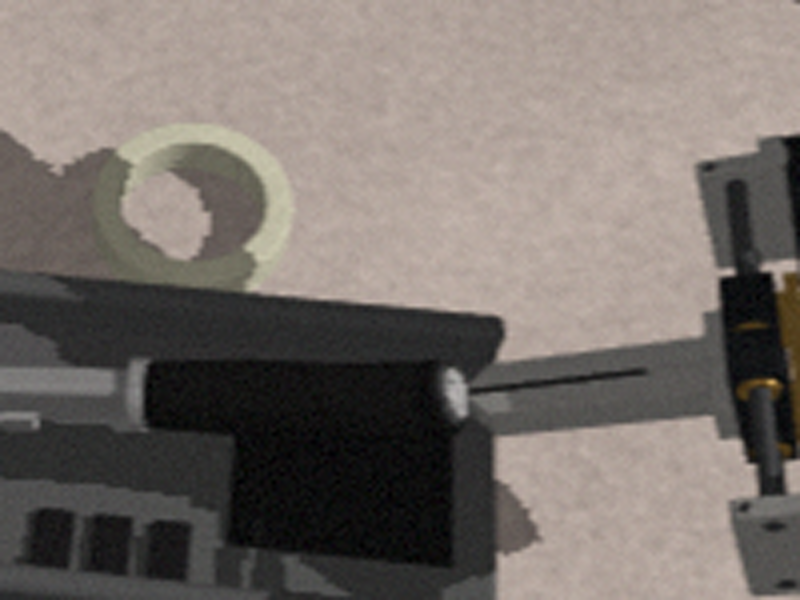

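Still moving freely; now the last bit in small steps, watching for the stop.

Request:
play_rows:
  deltas:
    - [[0.7,0,-2.7,0,-0.01,0,0],[0.8,0,-2.7,0,-0.01,0,0],[0.4,0,-1.4,0,-0.005,0,0]]

```text
time_s: 10.25
ee_pos: [0.6091, 0.1906, 0.1228]
eef_rot: [0.001, 0.384, -1.642]
force: [2.6, 12.5, 1.8]
grip_width: -0.0
```

```bash
python3 look.py scene 310 150 510 300 4 s12; python3 swing.py .01
```

```text
[0.6091 0.1906 0.1226] qpos [ 0.565   1.0488  0.9139 -0.9292  1.9459  0.6469] F [ 3.9987 11.0729  2.4338] F_tool [-11.4176   3.1928  -1.9919] M [ 0.7732 -0.1816  0.4763] t 10.3
row [ 0.77 -0.   -2.73] [-0.   -0.01 -0.  ] dP [ 0.02334881  0.3107182  -2.81475295]
F_tool [-11.42   3.19  -1.99] ang 6.6 R 0.2832 torque on lever down 0.315 lat -0.0019 q [ 0.565  1.049  0.914 -0.929  1.946  0.647] t 10.3
```

Request:
play_rows:
  deltas:
    - [[0.4,0,-1.4,0,-0.005,0,0],[0.4,0,-1.4,0,-0.005,0,0],[0.4,0,-1.4,0,-0.005,0,0],[0,0,0,0,0,0,0]]

```text
time_s: 10.7
ee_pos: [0.6092, 0.191, 0.1194]
eef_rot: [0.002, 0.369, -1.643]
force: [1.4, 10.9, 5.8]
grip_width: 0.0006
```

```bash
python3 look.py scene 310 150 510 300 4 s13; python3 swing.py .01
```

```text
[0.6092 0.191  0.1194] qpos [ 0.5669  1.061   0.9077 -0.9388  1.9527  0.6499] F [ 1.5886 10.4715  5.7544] F_tool [-11.9239   0.8357   1.553 ] M [0.0274 0.0135 0.1099] t 10.75
row [ 0.76 -0.01 -2.73] [-0.   -0.01  0.  ] dP [ 0.02097615  0.2791437  -2.81868992]
F_tool [-11.92   0.84   1.55] ang 5.96 R 0.2833 torque on lever down 1.311 lat -0.0018 q [ 0.567  1.061  0.908 -0.939  1.953  0.65 ] t 10.75
```

View pics/s13.png

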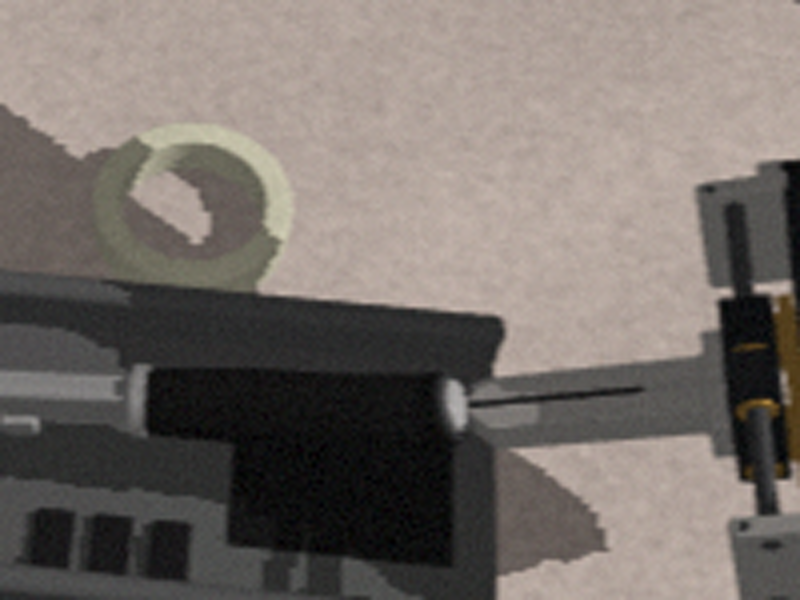

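Request:
play_rows:
  deltas:
    - [[0.3,0,-1,0,0,0,0],[0.2,0,-1,0,0,0,0],[0,0,0,0,0,0,0]]

```text
time_s: 11.05
ee_pos: [0.6093, 0.1911, 0.1188]
eef_rot: [0.004, 0.368, -1.643]
force: [-0.5, 9.6, 13.9]
grip_width: 0.0006
```

```bash
python3 swing.py .01; python3 - <<'E'
from plan import *
print(cur()[0])
# fit check q=0
E
python3 look.py scene 170 105 445 345 2.5 s14
python3 - <<'E'
from h import *; import cv2, numpy as np
from ov import ov
from station import viewer
cv2.imwrite("pics/scene_q.png",viewer.camera("scene")["img"][:,:,::-1])
cv2.imwrite("pics/top_q.png",viewer.camera("top")["img"][:,:,::-1])
p=np.load("p.npy"); p[0:3]=[.5985,.0246,-1.6458]; p[4]=0
ov(p,"q",[("scene","pics/scene_q.png",(280,150,480,300),4),("top","pics/top_q.png",(220,160,420,310),4)])
E
```

```text
row [ 0.76 -0.01 -2.73] [-0.   -0.01  0.  ] dP [ 0.0205315   0.27322639 -2.82004473]
F_tool [-13.92  -1.2    9.54] ang 5.84 R 0.2833 torque on lever down 3.645 lat -0.0017 q [ 0.567  1.063  0.906 -0.939  1.953  0.652] t 11.05
[0.60932196 0.19112237 0.11880947]
[0.6093 0.1911 0.1188] qpos [ 0.567   1.0628  0.9063 -0.9392  1.9533  0.652 ] F [-0.5462 10.1392 13.7886] F_tool [-14.3635  -1.2372   9.2404] M [-1.6125  0.2859 -0.2098] t 11.1
```

View pics/ov_scene_q.png

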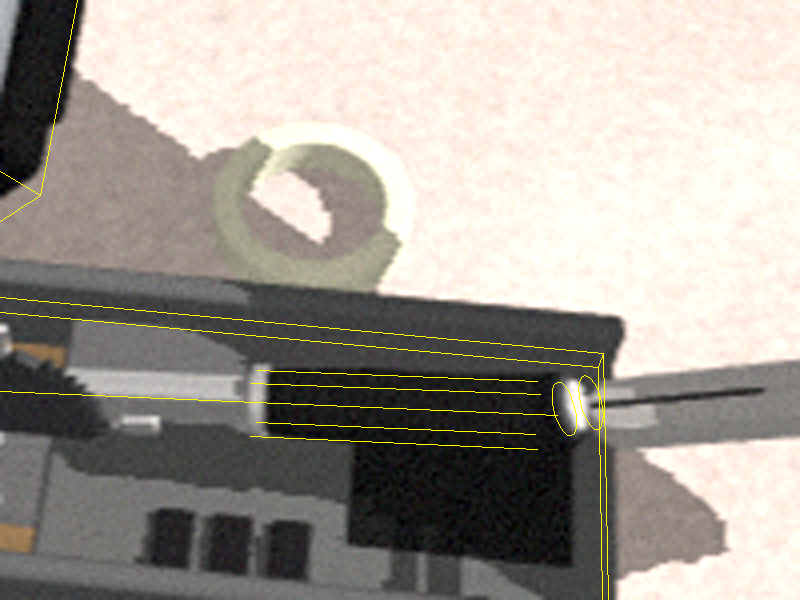

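Request:
play_rows:
  deltas:
    - [[-2,0,0,0,0,0,0],[-3,0,0,0,0,0,0],[-4,0,0,0,0,0,0],[-5,0,0,0,0,0,0],[-10,0,0,0,0,0,0],[-18,0,0,0,0,0,0],[-20,0,0,0,0,0,0],[-15,0,0,0,0,0,0],[0,0,0,0,0,0,0]]

```text
time_s: 12.1
ee_pos: [0.6143, 0.2633, 0.1441]
eef_rot: [0.001, 0.369, -1.643]
force: [-0.1, 0.8, 0.3]
grip_width: 0.0004
```

```bash
python3 look.py scene 280 150 480 300 4 s15;python3 - <<'E'
from plan import *
from ov import ov
from station import viewer
cv2.imwrite("pics/scene_q2.png",viewer.camera("scene")["img"][:,:,::-1])
p[4]=0
ov(p,"q2",[("scene","pics/scene_q2.png",(280,150,480,300),4)])
a,b,o=cur()
af=W(arm(p[5],.235,.048)); print("armfront",af, "down",W(arm(0,.235,.048)))
E
```

```text
[0.6143 0.2622 0.1435] qpos [ 0.6372  1.1657  0.6479 -0.9588  2.0991  0.5514] F [0.4715 0.3548 0.0488] F_tool [-0.38    0.4441 -0.0945] M [0.4504 0.0381 0.0452] t 12.15
armfront [ 0.5925803  -0.05417735  0.35709386] down [0.60112267 0.0595016  0.198     ]
```

View pics/ov_scene_q2.png

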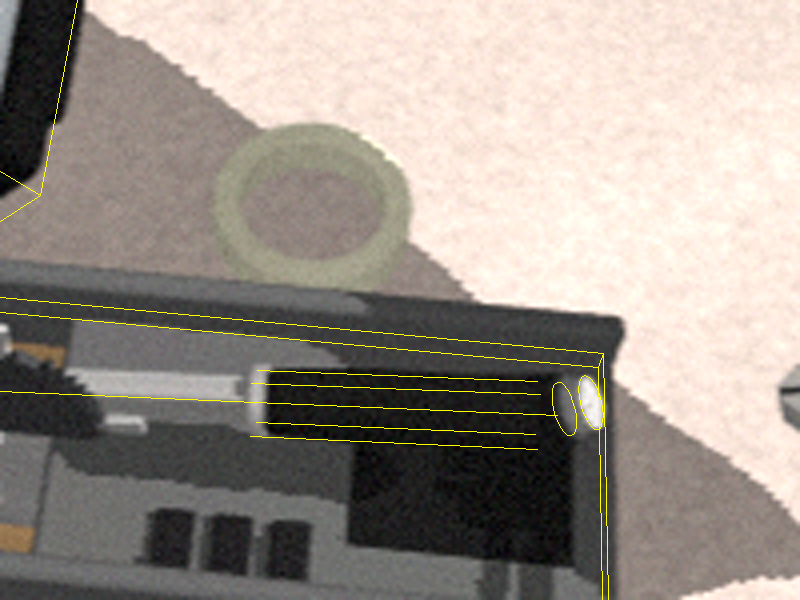

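```bash
python3 - <<'E'
from plan import *
s=cur()[:2]
P=line([.605,.18,.42],orient(0),18,s)
s=show(P[:9],0,s); s=show(P[9:],0,s)
c=W(arm(p[5],.222,.048)); print(c)
s=show(line([c[0],c[1],.415],orient(0),10,s),0,s)
E
```

```text
[[-1.3,-0.2,16.0,0.0,0.067,0.0,0],[-2.3,-0.2,15.8,0.0,0.067,0.0,0],[-3.4,-0.2,15.7,0.0,0.066,0.0,0],[-4.5,-0.2,15.4,0.0,0.067,0.0,0],[-5.4,-0.1,15.1,0.0,0.067,0.0,0],[-6.5,-0.2,14.6,0.0,0.067,0.0,0],[-7.4,-0.2,14.2,0.0,0.067,0.0,0],[-8.4,-0.2,13.7,0.0,0.066,0.0,0],[-9.2,-0.2,13.1,0.0,0.067,0.0,0]]
end [0.6096 0.2207 0.2817]
[[-10.1,-0.2,12.5,0.001,0.067,0.0,0],[-10.9,-0.2,11.7,-0.0,0.067,0.0,0],[-11.7,-0.1,11.0,-0.0,0.067,0.0,0],[-12.4,-0.2,10.2,-0.0,0.067,0.0,0],[-13.0,-0.2,9.3,-0.0,0.066,0.0,0],[-13.6,-0.2,8.5,-0.0,0.067,0.0,0],[-14.2,-0.1,7.5,-0.0,0.067,0.0,0],[-14.6,-0.2,6.6,-0.0,0.067,0.0,0],[-15.0,-0.2,5.5,-0.0,0.067,0.0,0]]
end [0.605 0.18  0.42 ]
[ 0.59193049 -0.06282482  0.34740888]
[[0.5,0.5,24.3,-0.0,-0.0,0.0,0],[0.5,0.5,24.3,-0.0,-0.0,0.0,0],[0.5,0.6,24.3,-0.0,-0.0,0.0,0],[0.5,0.5,24.4,-0.0,-0.0,0.0,0],[0.4,0.5,24.3,-0.0,-0.0,0.0,0],[0.5,0.5,24.3,-0.0,-0.0,0.0,0],[0.5,0.5,24.3,-0.0,-0.0,0.0,0],[0.5,0.6,24.3,-0.0,-0.0,0.0,0],[0.5,0.5,24.3,-0.0,-0.0,0.0,0],[0.5,0.5,24.3,-0.0,-0.0,0.0,0]]
end [ 0.5919 -0.0628  0.415 ]
```

Request:
play_rows:
  deltas:
    - [[-1.3,-0.2,16.0,0.0,0.067,0.0,0],[-2.3,-0.2,15.8,0.0,0.067,0.0,0],[-3.4,-0.2,15.7,0.0,0.066,0.0,0],[-4.5,-0.2,15.4,0.0,0.067,0.0,0],[-5.4,-0.1,15.1,0.0,0.067,0.0,0],[-6.5,-0.2,14.6,0.0,0.067,0.0,0],[-7.4,-0.2,14.2,0.0,0.067,0.0,0],[-8.4,-0.2,13.7,0.0,0.066,0.0,0],[-9.2,-0.2,13.1,0.0,0.067,0.0,0]]

```text
time_s: 13.1
ee_pos: [0.6094, 0.2199, 0.2828]
eef_rot: [-0.0, 0.972, -1.647]
force: [-0.0, 0.9, -0.2]
grip_width: 0.0001
```

Request:
play_rows:
  deltas:
    - [[-10.1,-0.2,12.5,0.001,0.067,0.0,0],[-10.9,-0.2,11.7,0,0.067,0.0,0],[-11.7,-0.1,11.0,0,0.067,0.0,0],[-12.4,-0.2,10.2,0,0.067,0.0,0],[-13.0,-0.2,9.3,0,0.066,0.0,0],[-13.6,-0.2,8.5,0,0.067,0.0,0],[-14.2,-0.1,7.5,0,0.067,0.0,0],[-14.6,-0.2,6.6,0,0.067,0.0,0],[-15.0,-0.2,5.5,0,0.067,0.0,0]]

```text
time_s: 14.0
ee_pos: [0.6046, 0.1792, 0.4211]
eef_rot: [3.041, 1.567, 1.394]
force: [-0.4, 0.5, -0.6]
grip_width: 0.0002
```

```bash
python3 - <<'E'
from plan import *
a,b,o=cur(); print(a,o["qpos"].round(3),(b.inv()*orient(0)).as_rotvec().round(3),o["force"].round(2))
c=W(arm(p[5],.222,.048))
show(line([c[0],c[1],.415],orient(0),10),0)
E
```

```text
[0.60457606 0.17921646 0.42108261] [0.229 0.462 0.815 0.004 1.864 0.307] [-0.002 -0.004 -0.   ] [-0.42  0.46 -0.59]
[[0.5,0.6,24.2,-0.0,-0.0,-0.0,0],[0.5,0.6,24.3,-0.0,-0.001,-0.0,0],[0.6,0.6,24.2,-0.001,-0.0,-0.0,0],[0.5,0.6,24.2,0.0,-0.0,-0.0,0],[0.6,0.6,24.3,0.0,-0.001,-0.0,0],[0.5,0.5,24.2,-0.0,-0.0,-0.0,0],[0.6,0.6,24.2,-0.0,-0.001,-0.0,0],[0.6,0.6,24.3,-0.001,0.0,-0.0,0],[0.6,0.5,24.2,0.0,-0.0,-0.0,0],[0.6,0.6,24.2,0.0,-0.001,-0.0,0]]
end [ 0.592  -0.0628  0.415 ]
```

Request:
play_rows:
  deltas:
    - [[0.5,0.6,24.2,0,0,0,0],[0.5,0.6,24.3,0,0,0,0],[0.6,0.6,24.2,0,0,0,0],[0.5,0.6,24.2,0,0,0,0],[0.6,0.6,24.3,0,0,0,0],[0.5,0.5,24.2,0,0,0,0],[0.6,0.6,24.2,0,0,0,0],[0.6,0.6,24.3,0,0,0,0],[0.6,0.5,24.2,0,0,0,0],[0.6,0.6,24.2,0,0,0,0]]

```text
time_s: 15.0
ee_pos: [0.5917, -0.0635, 0.4144]
eef_rot: [-3.084, 1.57, 1.552]
force: [-0.2, -0.1, 0.0]
grip_width: 0.0006
```

```bash
python3 look.py scene 160 20 440 260 2.5 s16; python3 look.py wrist 0 0 640 480 1 w16
```

```text
[ 0.5915 -0.0665  0.4141] qpos [-0.1736  0.3611  0.9696  0.0004  1.8114 -0.0941] F [ 0.3756 -2.0148 -0.2676] F_tool [0.2666 0.5343 1.9788] M [-0.138   0.1061 -0.0359] t 15.05
[ 0.5917 -0.0648  0.4142] qpos [-0.1709  0.361   0.9695  0.0008  1.8116 -0.091 ] F [-0.2536 -0.0539  0.3885] F_tool [-0.3885 -0.2486  0.0736] M [-0.1015  0.0824 -0.0088] t 15.1
```

View pics/s16.png

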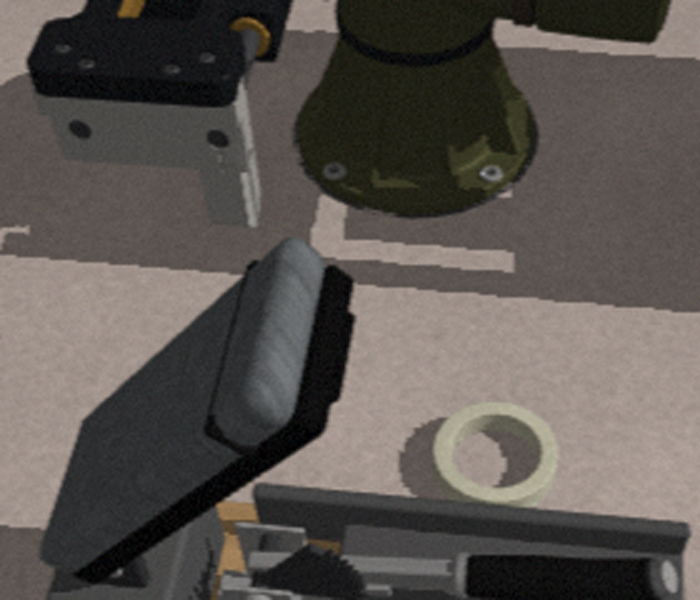

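View pics/w16.png

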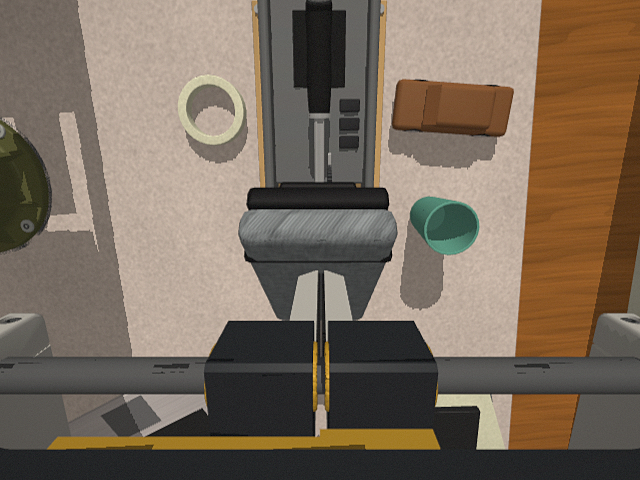

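Request:
play_rows:
  deltas:
    - [[5,0,3,0,0,0,0],[10,0,3,0,0,0,0],[14,0,2,0,0,0,0],[12,0,0,0,0,0,0],[7,0,0,0,0,0,0],[5,0,0,0,0,0,0],[3,0,0,0,0,0,0],[0,0,0,0,0,0,0]]

```text
time_s: 15.9
ee_pos: [0.5919, -0.0696, 0.3588]
eef_rot: [2.493, 1.57, 0.847]
force: [0.0, -0.4, 0.8]
grip_width: 0.0
```

Request:
play_rows:
  deltas:
    - [[3,0,0,0,0,0,0],[3,0,0,0,0,0,0],[3,0,0,0,0,0,0],[3,0,0,0,0,0,0],[3,0,0,0,0,0,0]]

```text
time_s: 16.4
ee_pos: [0.5919, -0.0699, 0.3443]
eef_rot: [1.923, 1.569, 0.277]
force: [0.5, -1.0, 5.5]
grip_width: 0.0003
```

```bash
python3 look.py scene 160 20 440 260 2.5 s17
```

```text
[ 0.5919 -0.0698  0.3437] qpos [-0.1793  0.3495  1.1423  0.0009  1.6488 -0.1039] F [-0.0457 -0.6625  3.9485] F_tool [-3.949   0.0083  0.6609] M [-0.2956 -0.0361  0.034 ] t 16.45
```

View pics/s17.png

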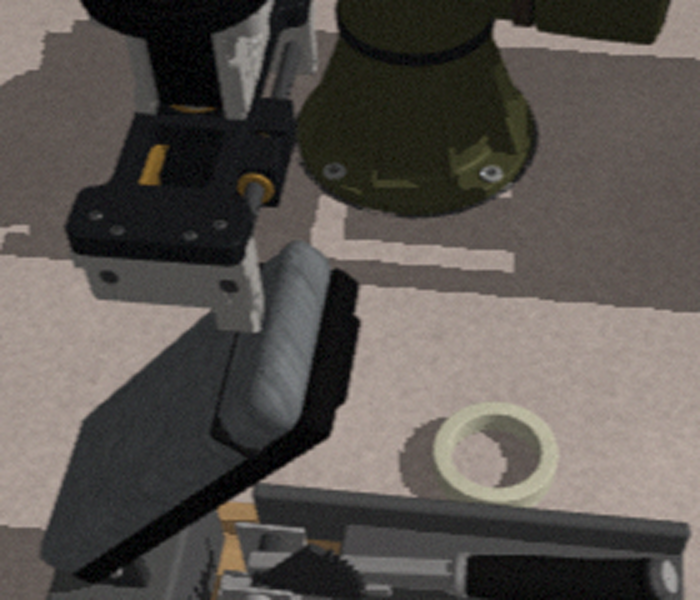

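```bash
python3 - <<'E'
from plan import *
a,b,o=cur()
c=Rc.inv().apply(a-W([0,0,0])); v=np.array([.2-c[0],c[2]-.15]); r=np.hypot(*v); f0=np.arctan2(v[1],v[0]); f1=np.arcsin(.046/r)
print(c,r,f0,f1)
N=36
P=[]
for i in range(1,N+1):
    f=f0+(f1-f0)*i/N
    P.append((W([.2-r*np.cos(f),0,.15+r*np.sin(f)]),b))
s=(a,b)
for k in range(0,N,9): s=show(P[k:k+9],0,s)
E
```

```text
[0.09464079 0.00045979 0.34365388] 0.22045949639539195 1.0725254873541339 0.21019959713805497
[[2.6,-0.5,-4.6,0.0,0.0,0.0,0],[2.7,0.0,-4.5,0.0,0.0,0.0,0],[2.8,0.0,-4.5,0.0,0.0,0.0,0],[2.9,0.0,-4.4,0.0,0.0,0.0,0],[3.0,0.0,-4.4,0.0,0.0,0.0,0],[3.1,0.0,-4.2,0.0,0.0,0.0,0],[3.2,0.0,-4.2,0.0,0.0,0.0,0],[3.3,0.0,-4.1,0.0,0.0,0.0,0],[3.5,0.0,-4.1,0.0,0.0,0.0,0]]
end [ 0.5943 -0.0309  0.3166]
[[3.5,-0.0,-3.9,0.0,0.0,0.0,0],[3.6,-0.0,-3.9,0.0,0.0,0.0,0],[3.7,-0.0,-3.7,0.0,0.0,0.0,0],[3.7,-0.0,-3.7,0.0,0.0,0.0,0],[3.9,-0.0,-3.6,0.0,0.0,0.0,0],[4.0,-0.0,-3.5,0.0,0.0,0.0,0],[4.0,-0.0,-3.4,0.0,0.0,0.0,0],[4.1,-0.0,-3.3,0.0,0.0,0.0,0],[4.2,-0.0,-3.2,0.0,0.0,0.0,0]]
end [0.5968 0.0013 0.2819]
[[4.3,-0.0,-3.1,0.0,0.0,0.0,0],[4.3,-0.1,-3.0,0.0,0.0,0.0,0],[4.4,0.0,-2.9,0.0,0.0,0.0,0],[4.5,0.0,-2.8,0.0,0.0,0.0,0],[4.6,0.0,-2.7,0.0,0.0,0.0,0],[4.6,0.0,-2.6,0.0,0.0,0.0,0],[4.7,0.0,-2.5,0.0,0.0,0.0,0],[4.7,0.0,-2.3,0.0,0.0,0.0,0],[4.8,0.0,-2.2,0.0,0.0,0.0,0]]
end [0.5985 0.0253 0.241 ]
[[4.8,0.0,-2.2,0.0,0.0,0.0,0],[4.9,-0.0,-2.0,0.0,0.0,0.0,0],[4.9,-0.0,-1.8,0.0,0.0,0.0,0],[5.0,-0.0,-1.8,0.0,0.0,0.0,0],[5.0,-0.0,-1.7,0.0,0.0,0.0,0],[5.1,-0.0,-1.5,0.0,0.0,0.0,0],[5.1,-0.0,-1.4,0.0,0.0,0.0,0],[5.1,-0.0,-1.3,0.0,0.0,0.0,0],[5.1,-0.0,-1.1,0.0,0.0,0.0,0]]
end [0.5997 0.0401 0.196 ]
```

Request:
play_rows:
  deltas:
    - [[2.6,-0.5,-4.6,0,0,0,0],[2.7,0,-4.5,0,0,0,0],[2.8,0,-4.5,0,0,0,0],[2.9,0,-4.4,0,0,0,0],[3.0,0,-4.4,0,0,0,0],[3.1,0,-4.2,0,0,0,0],[3.2,0,-4.2,0,0,0,0],[3.3,0,-4.1,0,0,0,0],[3.5,0,-4.1,0,0,0,0]]

```text
time_s: 17.35
ee_pos: [0.5943, -0.0304, 0.3166]
eef_rot: [2.613, 1.57, 0.967]
force: [0.9, -3.6, 0.6]
grip_width: 0.0007
```

```bash
python3 look.py scene 160 20 440 260 2.5 s18
```

```text
[ 0.5942 -0.0299  0.316 ] qpos [-0.1123  0.3507  1.2023  0.0012  1.5887 -0.0375] F [-0.3102 -1.1519  1.2507] F_tool [-1.2521 -0.2234  1.1704] M [-0.4043 -0.0202 -0.0527] t 17.4
```

View pics/s18.png

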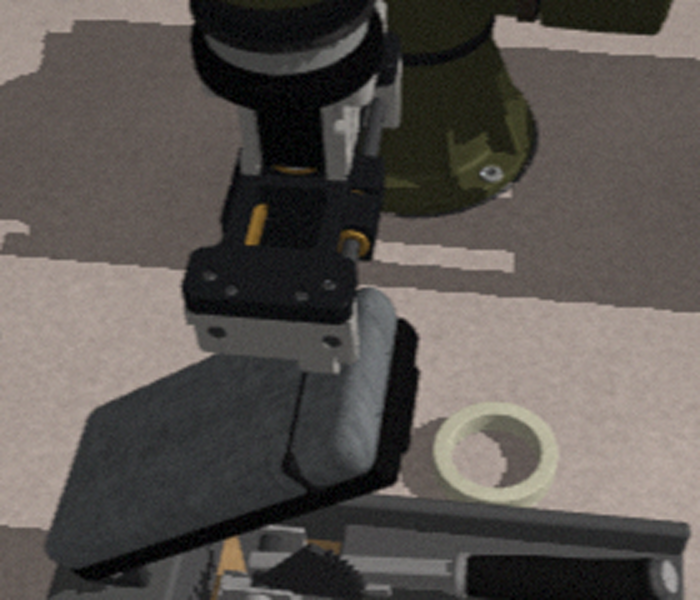

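Following well. Continue.

Request:
play_rows:
  deltas:
    - [[3.5,0,-3.9,0,0,0,0],[3.6,0,-3.9,0,0,0,0],[3.7,0,-3.7,0,0,0,0],[3.7,0,-3.7,0,0,0,0],[3.9,0,-3.6,0,0,0,0],[4.0,0,-3.5,0,0,0,0],[4.0,0,-3.4,0,0,0,0],[4.1,0,-3.3,0,0,0,0],[4.2,0,-3.2,0,0,0,0]]

```text
time_s: 18.3
ee_pos: [0.5968, 0.0017, 0.2819]
eef_rot: [2.452, 1.57, 0.806]
force: [0.5, -2.0, 2.0]
grip_width: 0.0004
```

Request:
play_rows:
  deltas:
    - [[4.3,0,-3.1,0,0,0,0],[4.3,0,-3.0,0,0,0,0],[4.4,0,-2.9,0,0,0,0],[4.5,0,-2.8,0,0,0,0],[4.6,0,-2.7,0,0,0,0],[4.6,0,-2.6,0,0,0,0],[4.7,0,-2.5,0,0,0,0],[4.7,0,-2.3,0,0,0,0],[4.8,0,-2.2,0,0,0,0]]

```text
time_s: 19.2
ee_pos: [0.5986, 0.0256, 0.241]
eef_rot: [2.46, 1.57, 0.814]
force: [-0.1, -1.4, 1.7]
grip_width: 0.0001
```

Request:
play_rows:
  deltas:
    - [[4.8,0,-2.2,0,0,0,0],[4.9,0,-2.0,0,0,0,0],[4.9,0,-1.8,0,0,0,0],[5.0,0,-1.8,0,0,0,0],[4.5,0,-1.7,0,0,0,0],[4,0,-1.5,0,0,0,0],[3,0,-1,0,0,0,0],[2,0,-0.5,0,0,0,0]]

```text
time_s: 20.0
ee_pos: [0.5995, 0.0381, 0.208]
eef_rot: [2.637, 1.57, 0.991]
force: [0.2, -1.8, 2.8]
grip_width: 0.0002
```

```bash
python3 look.py scene 160 105 440 345 2.5 s19
```

```text
[0.5995 0.0381 0.2078] qpos [0.0021 0.4118 1.365  0.001  1.3644 0.077 ] F [ 0.2706 -0.2349  0.9138] F_tool [-0.9139  0.2878  0.2129] M [-0.1744 -0.0124  0.0287] t 20.05
```

View pics/s19.png

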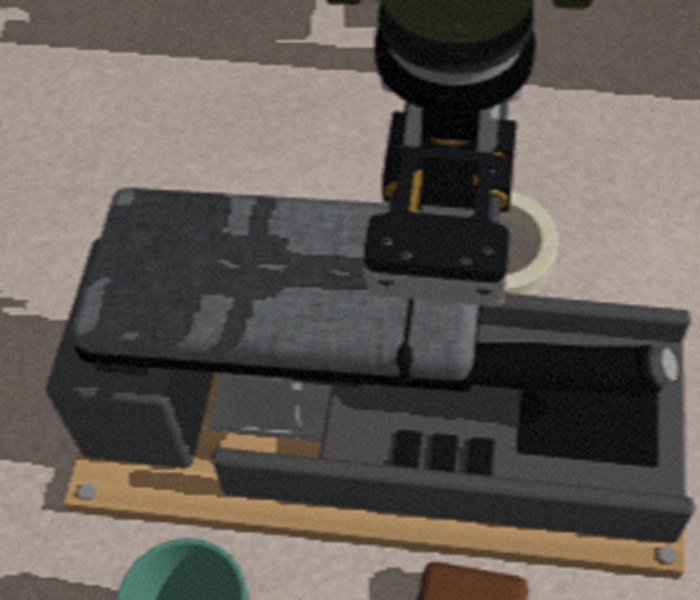

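Nearly down. Press vertically until the stop.

Request:
play_rows:
  deltas:
    - [[2,0,0,0,0,0,0],[2,0,0,0,0,0,0],[2,0,0,0,0,0,0],[2,0,0,0,0,0,0],[1,0,0,0,0,0,0],[0,0,0,0,0,0,0]]

```text
time_s: 20.65
ee_pos: [0.5995, 0.0378, 0.199]
eef_rot: [2.639, 1.57, 0.993]
force: [0.5, 0.3, 0.9]
grip_width: 0.0002
```

Request:
play_rows:
  deltas:
    - [[1,0,0,0,0,0,0],[1,0,0,0,0,0,0],[0,0,0,0,0,0,0]]

```text
time_s: 20.95
ee_pos: [0.5996, 0.0379, 0.1982]
eef_rot: [2.161, 1.569, 0.515]
force: [-3.1, 1.6, 9.7]
grip_width: 0.0004
```

Request:
play_rows:
  deltas:
    - [[1,0,0,0,0,0,0],[0.5,0,0,0,0,0,0],[0,0,0,0,0,0,0]]

```text
time_s: 21.25
ee_pos: [0.5996, 0.0379, 0.1981]
eef_rot: [1.933, 1.568, 0.287]
force: [-9.2, 1.4, 19.5]
grip_width: 0.0004
```

Request:
play_rows:
  deltas:
    - [[-3,0,0,0,0,0,0],[-6,0,0,0,0,0,0],[-15,0,0,0,0,0,0],[-25,0,0,0,0,0,0],[-25,0,0,0,0,0,0],[-25,0,0,0,0,0,0],[-20,0,0,0,0,0,0],[0,0,0,0,0,0,0]]

```text
time_s: 22.05
ee_pos: [0.6001, 0.0377, 0.3174]
eef_rot: [1.781, 1.566, 0.135]
force: [-0.8, 0.0, 0.9]
grip_width: 0.0003
```

```bash
python3 - <<'E'
from plan import *
from ov import ov
from station import viewer
for n in("scene","top"): cv2.imwrite(f"pics/{n}_f.png",viewer.camera(n)["img"][:,:,::-1])
p[4]=0;p[5]=0
ov(p,"f",[("scene","pics/scene_f.png",(160,150,460,390),2.5),("top","pics/top_f.png",(220,80,480,350),2)])
print(cur()[2]["force"],cur()[0])
E
```

```text
[0.53214267 0.6053906  0.09372089] [0.59940566 0.03775001 0.313847  ]
```

View pics/ov_scene_f.png

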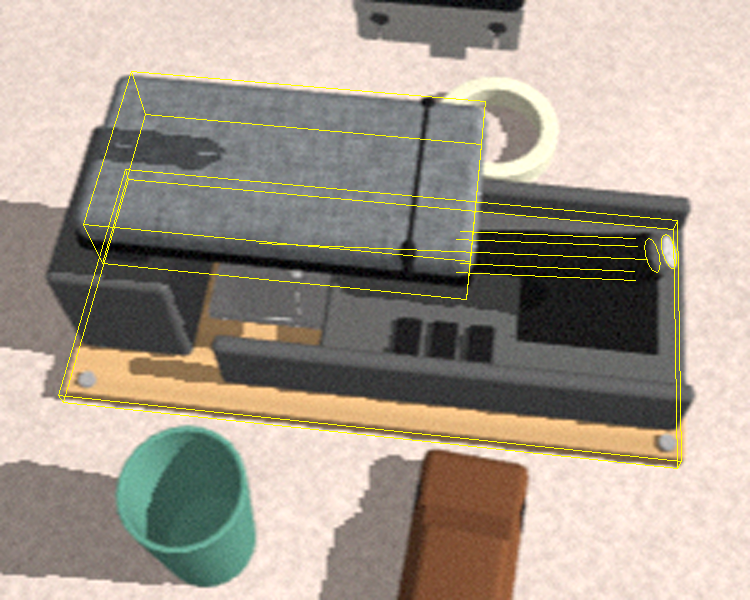

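View pics/ov_top_f.png

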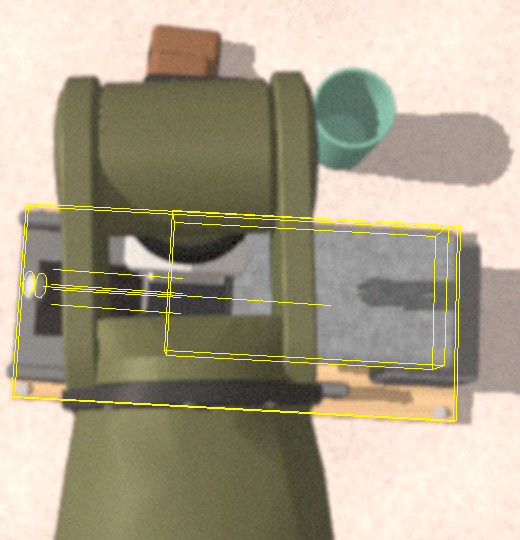

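```bash
python3 -c "
from station import hand_in; print(hand_in())"
```

```text
the job is handed in; nothing more can be done
None
```

The console is in its driving position and I handed the job in at about 22 s, inside the 51 s limit; no verdict was reported.

- **Brake lever:** I pressed the release button with the closed fingertips at about 9–14 N and swung the tool about the lever's pivot with the button held in. The lever followed to its stop, through about 0.47 rad. There the torque on it rose from roughly 0.3 to 3.6 N m with under 1 mm of movement. After I backed off, the lever stayed down and the button sprang out, and both matched the model at q = 0 in the scene image.
- **Armrest:** I pushed its upper front edge down along its arc to the stop. The fingertips stopped at z = 0.198 m, the height expected when it is level, and stayed there at 20 N. After I lifted clear, the scene image showed it level over the lever.
- **Bystanders:** The tape roll, cup and clay car look unmoved in the last images. I judged this by eye and did not measure it.
- **Fit and view:** The first fit of the console position was a few mm off across the desk. I corrected it before pressing, using the wrist camera and the contact forces. In the final top view the arm hid most of the lever and the armrest's front, so those checks rest on the scene camera and the forces.

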